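# Clip the stop onto the lid chute and feed in the cup lid

### The arm

A 6-joint arm with a two-finger parallel gripper is mounted at the origin on the work surface. World frame = base frame: x ahead of the robot, y to its left, z up, the work surface at z = 0. Lengths are in m, angles in rad, forces in N, time in s.
With the tool pointing down it reaches from about 0.25 to 0.725 m from the base axis. Payload 4 kg.
Tool frame: the origin (TCP) lies on the centre line of the jaws, within the pads' length; the fingertips stand 11 mm ahead of it and the grasp point (between the pads) lies 8 mm behind it; z points along the fingers, x is the direction in which the jaws open and shut, and the axes are right-handed (so a half turn about z gives the same grasp; the last joint's range is limited). The gripper opens to 85 mm and grips with 20 to 120 N. Pads are 22 mm wide; open, the fingers measure 114 mm over their backs; the gripper's body (76 mm by 85 mm) begins 54 mm behind the grasp point. The pads swing forward as they close: fully open they stand 13 mm farther back than shut.
Start: joints at [1.144, 0.241, 0.005, 1.335, 0, 1.571], TCP at [0.207, 0.455, 0.242] pointing down, gripper open.
Joint ranges: [-2.72, 2.72], [-1.05, 1.87], [-1.09, 1.28], [-1.99, 2.15], [-1.42, 1.44], [-3.14, 3.14]. Speed limits (rad/s): [2.79, 2.79, 3.14, 3.14, 3.14, 3.14].

### API

Orientations are given as a unit quaternion [x, y, z, w].
In Python, from workcell import bot, viewer, order gives the robot as it stands. The module is installed in compiled form; this text tells all that it offers.
- The arm moves only by the tool send_rows, never from a script. Its argument "increments" is a list that holds one entry, the list of rows, each a list of 4 numbers: the shift along the tool's x, y, z in m, then the turn about the tool's z in degrees. A call has exactly 8 rows; each row shifts and turns the pose as measured when the row begins, along the tool's axes as they then stand; what a row does not reach is not made up. A row lasts 1/10 s, in which the tool goes at most 50 mm and 8.59 degrees, less where a joint would pass 70% of its speed; a pose out of reach is approached as far as the arm can. A call is refused whole if a number of a shift passes 0.05 or a number of a turn 8.59, either way. A call with a gripper value outside its range is refused whole. "hand" is the closure, from -1 (fully open) to 1 (shut), so that 0 is half open, set as the call begins (left out, the last holds). The fingers move at their own pace and stop on an object; the grip force is fixed at half the most. Time passes only in rows, so rows that do not move let the fingers close, or fill a call up. It gives the time, the measured TCP pose, the force and the opening at its end, in the units of the state.
- bot.get_obs(): the state, without advancing time (a new reading comes with each control period).
- viewer.camera(name): name is "scene" or "top" or "wrist"; returns a dict with "image" (420x560x3 uint8, red, green, blue), "range_z" (420x560 float32, m along the optical axis (not along the pixel's ray), 0 where there is no reading), "camera_matrix" (3x3 intrinsics, pixels), "eye" and "rotation" of the camera in the world. Camera axes: x right, y down, z forward; pixel columns grow to the right and rows downward; lengths in m; the calibration is good to about 2 mm. The wrist camera is an equidistant fisheye: a pixel r from the principal point sees the ray r / f radians off the axis. A picture is of the moment at which its call begins.
- order.job_done(): hands the job in, once; it reports no verdict.
The state is a dict: "clock": time; "joint_pos": joint angles; "joint_vel": joint speeds; "tau": joint torques, N m; "eef_pos": TCP position; "tool_rot": TCP orientation; "ft_force": force on the tool from outside, world axes, zero at the start; "ft_torque": the same for the moment, N m; "grip_width": finger opening in m.
Only numpy, scipy, OpenCV 4.12 (cv2) and the standard library are available. Lean on these libraries where they do the work, as an engineer would, in place of code of your own. Each camera call takes 0.05 s, during which the arm holds its last target.

### The job

The sprung steel clip parked on the tray's rim is the stop for the wooden lid chute: squeeze it off the tray and clip it onto the raised tab at the chute's low end, about the middle of the tab, upright and pushed well down, and let go. Then take the grey cup lid out of the rack and feed it on edge into the high end of the lane, knob over the low wall, so that it rolls down and comes to rest against the clip. Leave the teapot, the sippy cup, the wooden spoon and the round trivet where they are.

Things in the scene. Friction and masses are not known exactly. Their poses are not given: they have to be found in the camera images.
- clip: Steel spring clip, both sides alike, 36 mm wide, 88 mm tall, 0.11 kg, parked astride the tray's wall. Origin: middle of the throat, where the clipped edge's top lies (level with the rim at the start; the barrel stops a plate 2 mm above). Own x: hinge axis, along the edge; y: across it, direction of squeezing; z: up to the tails. Hinge 8 mm above the origin. Jaws 16 mm thick, to 35 mm below it
- clip_tails (a point): midway between the clip's two flat tails, 36 mm above its origin: a good height to squeeze. Tails rise to 53 mm above the origin, spread to 56 mm over their tips on a 6 mm plate; squeezed to the stop they are parallel, 34 mm over their outsides. Takes about 8 N to start and 13 N to the stop; springs shut when let go, holding a plate with about 8 N
- clip_jaw (a joint): clip's jaw angle (rad): 0 with jaws parallel on a 6 mm plate, 0.5 squeezed to the stop (each jaw swung out 0.25, mouth 26 mm wide at the tips, 60 mm over their outsides), -0.15 shut on nothing
- tray: deep aluminium tray, 180 (own x) x 130 (own y) x 50 mm tall, walls 6 mm thick, fixed. Origin: centre of underside. The clip sits on the long wall on its own -y side, at most 50 mm from that wall's middle
- chute: beech chute for round lids, 280 mm long, fixed. Origin: centre of underside. Own y runs along the lane to the high end, own x across it to the tall side. Lane 20 mm wide, centred on own x = 0, floor 55 mm high at the origin, rising 10 degrees towards +y, open at both ends. Low wall (-x side, the robot's) stands 32 mm over the floor, backboard (+x) 48 mm, 5 to 6 mm thick
- chute_tab (a point): middle of the top edge of the raised upright tab on the backboard near the low end: 70 mm long along the chute's y, 6 mm thick, level top 123 mm above the table (84 mm above the lane's floor, about 36 mm above the backboard's sloping top there); axes as the chute's. The clip's origin belongs here, clip's x along the chute's y
- chute_feed (a point): where the centre of the lid lies when it stands on the lane's floor near the high end, 75 mm from the chute's middle; axes as the chute's
- rack: white plastic two-slot rack 120 x 100 mm, fixed, origin centre of underside. Slots along its own y, at own x = -33 and +33 mm, 18 mm wide with walls to 32 mm height; one holds the lid, the other the trivet
- lid: grey hard silicone cup lid, a disc 90 mm in diameter and 14 mm thick, standing on edge in the rack with its centre 56 mm above the table. Origin: disc's centre; own x: the disc's axis, the knob is on the -x face. 0.09 kg. Rolls easily
- lid_knob (a point): end of the lid's knob (diameter 18 mm, standing 14 mm out of the face), 21 mm from the disc's centre on its axis
- trivet: bystander: plain round wooden trivet without a knob, disc 104 mm in diameter, 14 mm thick, on edge in the rack's other slot; origin at its centre, own x its axis
- teapot: bystander: white ceramic teapot with steel flap, body 104 mm in diameter, 150 mm over spout (+y) and handle (-y), 93 mm tall; origin centre of underside
- sippy_cup: bystander: teal sippy cup with vent button, 74 mm in diameter, 122 mm tall; origin centre of underside
- spoon: bystander: beech stirring spoon, 170 mm long along its own x, lying flat
Mind the look-alikes: they are no part of the job. Of the things that look like the lid, the middle-sized one is meant.

How it is judged:
On the way, in this order (a step that is already met when the one before it is completed fails the run):
1. the clip, let go, grips the chute's tab (x of clip in the frame of chute_tab between -0.006 and 0.006 m and y of clip in the frame of chute_tab between -0.02 and 0.02 m and z of clip in the frame of chute_tab between -0.01 and 0.014 m and angle between clip's own z axis and vertical below 0.2 rad and value of joint clip_jaw between -0.07 and 0.08 rad and contact force between clip and chute above 2 N and contact force between the fingers and clip below 0.1 N), for 0.2 s.
2. the lid is on edge in the high half of the lane, close to its floor, knob over the low wall (x of lid in the frame of chute between -0.008 and 0.008 m and angle between the x axis of lid and the x axis of chute, either way round below 0.3 rad and x of lid_knob in the frame of chute below -0.01 m and height (world z) of lid between 0.075 and 0.145 m and y of lid in the frame of chute above 0.03 m and z of lid in the frame of chute_feed between -0.025 and 0.025 m), for 0.02 s.
At the end, for the whole second after the job is handed in: The clip grips the tab by itself: within 20 mm of its middle along the edge, 6 mm across, throat at most 14 mm above its top, upright within 0.2 rad. The lid stands on edge in the lane (within 8 mm, 0.3 rad), knob over the low wall, at rest, touching the clip uphill. Robot clear (all of step 1 and x of lid in the frame of chute between -0.008 and 0.008 m and angle between the x axis of lid and the x axis of chute, either way round below 0.3 rad and x of lid_knob in the frame of chute below -0.01 m and height (world z) of lid between 0.075 and 0.145 m and y of lid in the frame of chute between -0.065 and 0.02 m and contact force between lid and clip above 0.02 N and linear speed of each of lid, clip below 0.03 m/s and contact force between the fingers and lid below 0.1 N).
It fails at once if the teapot is moved more than 30 mm (distance of teapot from where it was at the start of the episode above 0.03 m).
It fails at once if the sippy cup is moved more than 30 mm (distance of sippy_cup from where it was at the start of the episode above 0.03 m).
It fails at once if the spoon is moved more than 30 mm (distance of spoon from where it was at the start of the episode above 0.03 m).
It fails at once if the trivet is moved more than 30 mm (distance of trivet from where it was at the start of the episode above 0.03 m).
It also fails if it takes over 61 s, if anything falls off the work surface, if the arm or the gripper's body presses on something with over 40 N, if the wrist force passes 120 N, or if a joint passes its speed limit or range.

## Working session

There is one attempt and no reset: what is moved stays moved. The work goes in short steps, Python scripts to look and compute and a tool call to move; the robot and the scene stay as the last step left them, time stands still between calls to the robot, and variables do not carry over. Pictures are saved under pics/ and viewed, and the job is handed in when it is done.

Besides the shell and the picture viewer there is one more tool, called after "Request:" as a command line: name --argument value ..., lists and objects as JSON in quotes. send_rows: Moves the arm, as the interface text tells. Its arguments: {"type":"object","properties":{"increments":{"type":"array","items":{"type":"array","items":{"type":"array","items":{"type":"number"}}}},"hand":{"type":"number"}},"required":["increments"]}

```bash
mkdir -p pics; cat > h.py <<'E'
import numpy as np, cv2
from workcell import bot, viewer, order
def shot(name,fn):
    d=viewer.camera(name)
    cv2.imwrite('pics/'+fn+'.png',d['image'][:,:,::-1])
    np.savez('pics/'+fn+'.npz',**{k:np.asarray(v) for k,v in d.items()})
    return d
def load(fn): return dict(np.load('pics/'+fn+'.npz'))
def pts(d):
    K=d['camera_matrix'];z=d['range_z']
    v,u=np.mgrid[:z.shape[0],:z.shape[1]]
    P=np.stack([(u-K[0,2])/K[0,0]*z,(v-K[1,2])/K[1,1]*z,z],-1)
    W=P@d['rotation'].T+d['eye']
    W[z==0]=np.nan
    return W
E
python3 - <<'E'
from h import *
o=bot.get_obs(); print(o)
for n in ['scene','top']:
    d=shot(n,n+'0'); print(d['camera_matrix'],d['eye'],d['rotation'])
E
```

```text
{'clock': 0.0, 'joint_pos': array([ 1.14398878e+00,  2.41449466e-01,  3.74181847e-03,  1.33517023e+00,
       -1.00655249e-05,  1.57082275e+00]), 'joint_vel': array([-9.33517799e-04,  2.40403902e-05,  1.59916828e-03, -1.05418124e-03,
        2.31098032e-04,  4.32055572e-04]), 'tau': array([-1.10083431e-03, -3.72312105e+01,  2.52411175e+01,  1.67470286e-02,
       -1.61980988e-04,  1.09002812e-05]), 'eef_pos': array([0.20674217, 0.45460836, 0.2414014 ]), 'tool_rot': array([ 8.40829758e-01,  5.41298656e-01, -8.72376276e-04,  5.67625438e-04]), 'ft_force': array([ 0.15838316, -0.77710268,  0.29901877]), 'ft_torque': array([-0.03014444, -0.01296104,  0.00274556]), 'grip_width': 0.08558687852320597}
[[472.50645308   0.         283.49908372]
 [  0.         472.50645308 208.85822114]
 [  0.           0.           1.        ]] [ 1.27653136 -0.1234626   0.72352029] [ 0.6784731   0.59466076 -0.27906812 -0.3288979 ]
[[493.31600365   0.         286.75588275]
 [  0.         493.31600365 207.73166602]
 [  0.           0.           1.        ]] [ 0.21118907 -0.02857144  1.3808781 ] [ 0.73018952 -0.67341831  0.08077312 -0.08250302]
```

```bash
sed -i "s/W=P@d\['rotation'\].T/W=P@R.from_quat(d['rotation']).as_matrix().T/; 1a from scipy.spatial.transform import Rotation as R" h.py
```

```text
(no output)
```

View pics/scene0.png

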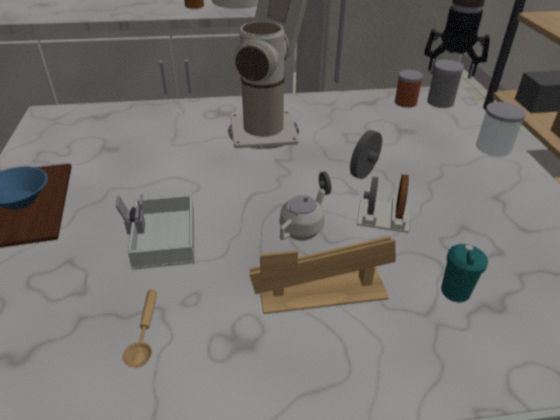

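View pics/top0.png

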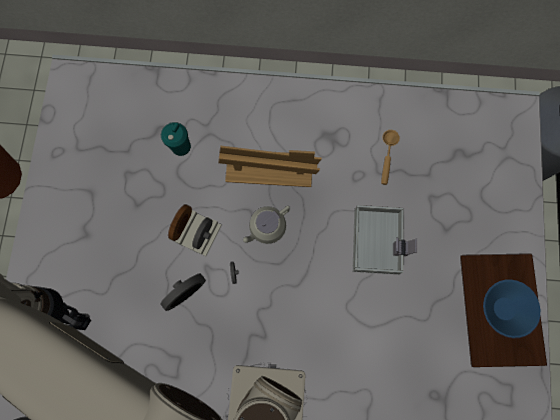

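```bash
python3 - <<'E'
from h import *
d=load('top0');i=d['image'][:,:,::-1]
a=cv2.resize(i[190:320,150:280],(520,520),interpolation=cv2.INTER_CUBIC)
cv2.imwrite('pics/c1.png',a)
a=cv2.resize(i[130:290,210:430],(790,575),interpolation=cv2.INTER_CUBIC)
cv2.imwrite('pics/c2.png',a)
W=pts(d)
def p(n,x): print(n,np.round(x,4))
for n,(u,v) in dict(big=(183,291),small=(234,271),mid=(202,233),triv=(180,221),clip=(404,247),table=(130,250),pot=(266,225),cup=(176,135)).items(): p(n,W[v,u])
E
```

```text
big [0.2712 0.2285 0.1279]
small [0.3395 0.1157 0.0415]
mid [0.4284 0.206  0.0878]
triv [0.4542 0.2662 0.0971]
clip [ 0.4381 -0.3361  0.066 ]
table [0.378  0.4165 0.0038]
pot [0.4651 0.0388 0.0813]
cup [0.6917 0.3068 0.104 ]
```

View pics/c1.png

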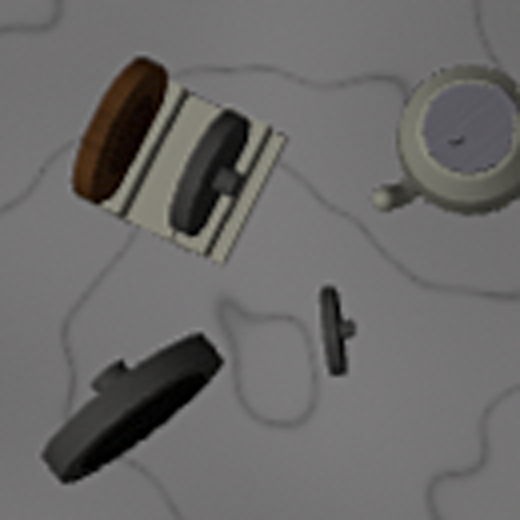

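View pics/c2.png

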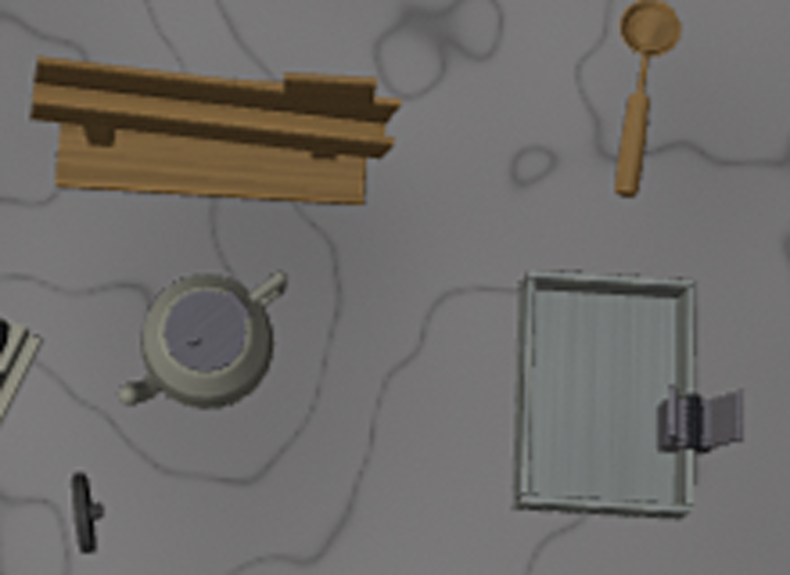

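```bash
python3 - <<'E'
from h import *
for f in ['top0','scene0']:
    d=load(f);W=pts(d)
    m=(abs(W[...,0]-.45)<.3)&(abs(W[...,1])<.4)&(abs(W[...,2])<.012)
    P=W[m];A=np.c_[P[:,:2],np.ones(len(P))];c=np.linalg.lstsq(A,P[:,2],rcond=None)[0];print(f,'plane',c,np.std(P[:,2]-A@c))
    W[...,2]-=(W[...,0]*c[0]+W[...,1]*c[1]+c[2])
    # tray rim
    m=(abs(W[...,0]-.45)<.13)&(W[...,1]<-.18)&(W[...,1]>-.42)&(abs(W[...,2]-.05)<.006)
    P=W[m][:,:2].astype(np.float32); 
    print('tray',len(P),cv2.minAreaRect(P))
    m=(abs(W[...,0]-.45)<.13)&(W[...,1]<-.22)&(W[...,1]>-.42)&(W[...,2]>.062)
    P=W[m]; print('clip',len(P),P.min(0),P.max(0),P.mean(0))
    m=(W[...,0]>.5)&(W[...,0]<.75)&(abs(W[...,1])<.2)&(W[...,2]>.115)
    P=W[m]; print('tab',len(P),P.min(0),P.max(0),np.median(P,0), cv2.minAreaRect(P[:,:2].astype(np.float32)))
    m=(W[...,0]>.5)&(W[...,0]<.75)&(W[...,1]>-.2)&(W[...,1]<.2)&(abs(W[...,2]-.008)<.01)&(W[...,2]>.006)
    P=W[m]; print('base',len(P),cv2.minAreaRect(P[:,:2].astype(np.float32)))
    m=(W[...,0]>.36)&(W[...,0]<.5)&(W[...,1]>.13)&(W[...,1]<.24)&(W[...,2]>.07)
    P=W[m]; print('lid',len(P),P.min(0),P.max(0),np.median(P,0), cv2.minAreaRect(P[:,:2].astype(np.float32)))
E
```

```text
top0 plane [ 0.00089311 -0.00128117  0.00212059] 0.003211405740493993
tray 469 ((0.4605913758277893, -0.2774215340614319), (0.18056178092956543, 0.1441681981086731), 1.1129659414291382)
clip 216 [ 0.41839097 -0.3605766   0.06205895] [ 0.45807033 -0.30611672  0.10460308] [ 0.43863122 -0.33914941  0.081013  ]
tab 137 [ 0.63339745 -0.07446865  0.11502509] [0.66962929 0.17966124 0.1286742 ] [ 0.66272325 -0.01253178  0.12119542] ((0.662749171257019, 0.05420480668544769), (0.029301492497324944, 0.25601711869239807), 6.638845443725586)
base 995 ((0.6244474053382874, 0.002285867929458618), (0.39816293120384216, 0.24274370074272156), 87.65234375)
lid 220 [0.39192681 0.19110483 0.07024524] [0.47425111 0.23169291 0.10510791] [0.4319961  0.21074609 0.09173616] ((0.4340377151966095, 0.211726114153862), (0.015369659289717674, 0.08474321663379669), 69.21829223632812)
scene0 plane [ 0.00096635 -0.00026876  0.00114573] 0.0027012183920617386
tray 729 ((0.46061593294143677, -0.2795528471469879), (0.18446727097034454, 0.14581386744976044), 1.4661415815353394)
clip 279 [ 0.42098843 -0.36133727  0.06204532] [ 0.45952191 -0.30584293  0.10124114] [ 0.44481481 -0.33905262  0.08078844]
tab 326 [ 0.65621798 -0.07455851  0.1150101 ] [0.66987174 0.18071154 0.12581992] [ 0.66411008 -0.01759821  0.12009223] ((0.6629098057746887, 0.05304344743490219), (0.010825627483427525, 0.2553446292877197), 0.7711045145988464)
base 2255 ((0.6010638475418091, 0.04775605350732803), (0.20028050243854523, 0.2493617683649063), 1.2994886636734009)
lid 162 [0.39869849 0.19089778 0.07066153] [0.47571503 0.22088439 0.10175412] [0.45601455 0.2035517  0.0907359 ] ((0.4376590847969055, 0.20980966091156006), (0.014703067019581795, 0.07762245833873749), 69.9903335571289)
```

```bash
python3 - <<'E'
from h import *
for f in ['top0','scene0']:
    d=load(f);W=pts(d)
    P=W.reshape(-1,3);P=P[~np.isnan(P[:,0])]
    T=P[(P[:,0]>.6)&(P[:,0]<.7)&(P[:,1]<.03)&(P[:,1]>-.12)&(P[:,2]>.105)]
    print(f,'tab',len(T),np.percentile(T,[0,2,50,98,100],axis=0).round(4).tolist())
    # whole top edges of backboard
    C=P[(P[:,0]>.56)&(P[:,0]<.72)&(abs(P[:,1]-.04)<.2)&(P[:,2]>.03)]
    for y in np.arange(-.11,.2,.02):
        s=C[abs(C[:,1]-y)<.006]
        if len(s)<5: print(round(y,2),len(s));continue
        k=s[s[:,2]>s[:,2].max()-.008]
        print(round(y,2),len(s),'top z %.3f x %.4f..%.4f'%(s[:,2].max(),k[:,0].min(),k[:,0].max()),'all x %.4f..%.4f'%(s[:,0].min(),s[:,0].max()), 'ymin/max')
    print('yrange',C[:,1].min(),C[:,1].max())
E
```

```text
top0 tab 120 [[0.6598, -0.0749, 0.1055], [0.6608, -0.074, 0.1059], [0.6636, -0.0397, 0.1219], [0.6685, -0.0069, 0.1289], [0.6696, 0.0258, 0.1302]]
-0.11 0
-0.09 45 top z 0.086 x 0.6647..0.6694 all x 0.6365..0.6694 ymin/max
-0.07 91 top z 0.128 x 0.6623..0.6691 all x 0.6347..0.6691 ymin/max
-0.05 95 top z 0.126 x 0.6624..0.6685 all x 0.6350..0.6685 ymin/max
-0.03 92 top z 0.130 x 0.6622..0.6677 all x 0.6344..0.6696 ymin/max
-0.01 93 top z 0.130 x 0.6613..0.6674 all x 0.6345..0.6674 ymin/max
0.01 77 top z 0.106 x 0.6601..0.6660 all x 0.6344..0.6665 ymin/max
0.03 72 top z 0.105 x 0.6601..0.6671 all x 0.6333..0.6671 ymin/max
0.05 74 top z 0.109 x 0.6610..0.6662 all x 0.6336..0.6688 ymin/max
0.07 76 top z 0.113 x 0.6596..0.6664 all x 0.6328..0.6664 ymin/max
0.09 80 top z 0.115 x 0.6597..0.6662 all x 0.6324..0.6662 ymin/max
0.11 79 top z 0.119 x 0.6590..0.6661 all x 0.6322..0.6661 ymin/max
0.13 86 top z 0.125 x 0.6582..0.6649 all x 0.6316..0.6649 ymin/max
0.15 81 top z 0.131 x 0.6592..0.6622 all x 0.6312..0.6638 ymin/max
0.17 79 top z 0.130 x 0.6587..0.6633 all x 0.6313..0.6633 ymin/max
0.
[... 638 characters left out ...]
6605..0.6673 all x 0.6333..0.6688 ymin/max
0.03 174 top z 0.104 x 0.6601..0.6668 all x 0.6335..0.6674 ymin/max
0.05 170 top z 0.107 x 0.6601..0.6667 all x 0.6331..0.6672 ymin/max
0.07 177 top z 0.109 x 0.6579..0.6666 all x 0.6329..0.6681 ymin/max
0.09 175 top z 0.114 x 0.6584..0.6658 all x 0.6319..0.6669 ymin/max
0.11 171 top z 0.117 x 0.6584..0.6667 all x 0.6319..0.6667 ymin/max
0.13 229 top z 0.121 x 0.6576..0.6662 all x 0.6326..0.6666 ymin/max
0.15 200 top z 0.124 x 0.6577..0.6650 all x 0.6303..0.6654 ymin/max
0.17 166 top z 0.128 x 0.6562..0.6634 all x 0.6307..0.6659 ymin/max
0.19 18 top z 0.096 x 0.6619..0.6629 all x 0.6606..0.6652 ymin/max
yrange -0.09590594239539929 0.1885097868157092
```

```bash
python3 - <<'E'
from h import *
for f in ['top0','scene0']:
    d=load(f);W=pts(d)
    P=W.reshape(-1,3);P=P[~np.isnan(P[:,0])]
    T=P[(P[:,0]>.35)&(P[:,0]<.57)&(P[:,1]<-.18)&(P[:,1]>-.40)&(P[:,2]>.044)&(P[:,2]<.062)]
    for x in [.39,.405,.48,.5,.52]:
        s=T[abs(T[:,0]-x)<.006]; a=s[s[:,1]>-.28];b=s[s[:,1]<-.28]
        print(f,x,'left',a[:,1].min().round(4),a[:,1].max().round(4),'right',b[:,1].min().round(4),b[:,1].max().round(4))
    C=P[(abs(P[:,0]-.44)<.04)&(P[:,1]<-.28)&(P[:,1]>-.40)&(P[:,2]>.06)]
    for z in [.065,.075,.085,.095]:
        s=C[abs(C[:,2]-z)<.005]; print(z,len(s),s.min(0).round(4),s.max(0).round(4))
E
```

```text
top0 0.39 left -0.211 -0.2077 right -0.3362 -0.3304
top0 0.405 left -0.2104 -0.2071 right -0.3355 -0.3305
top0 0.48 left -0.2099 -0.206 right -0.3331 -0.3286
top0 0.5 left -0.2092 -0.2053 right -0.3331 -0.3285
top0 0.52 left -0.2108 -0.2045 right -0.3318 -0.3275
0.065 132 [ 0.4184 -0.3496  0.06  ] [ 0.4581 -0.3189  0.0695]
0.075 29 [ 0.421  -0.3528  0.0703] [ 0.457  -0.3133  0.0797]
0.085 34 [ 0.4228 -0.3547  0.0808] [ 0.4557 -0.3141  0.0899]
0.095 47 [ 0.4202 -0.3606  0.09  ] [ 0.4564 -0.3068  0.0999]
scene0 0.39 left -0.2136 -0.2088 right -0.3383 -0.332
scene0 0.405 left -0.2132 -0.2085 right -0.3363 -0.3319
scene0 0.48 left -0.2121 -0.2062 right -0.3348 -0.3295
scene0 0.5 left -0.212 -0.2055 right -0.3346 -0.33
scene0 0.52 left -0.2116 -0.2053 right -0.3348 -0.3294
0.065 158 [ 0.4197 -0.3514  0.0601] [ 0.4612 -0.3147  0.0699]
0.075 49 [ 0.423  -0.3537  0.0701] [ 0.4588 -0.313   0.0799]
0.085 51 [ 0.4227 -0.357   0.0802] [ 0.4595 -0.3091  0.09  ]
0.095 69 [ 0.4219 -0.3613  0.09  ] [ 0.4582 -0.3064  0.1   ]
```

```bash
cat > plan.py <<'E'
from h import *
import sys
def state():
    o=bot.get_obs();M=R.from_quat(o['tool_rot']).as_matrix()
    return o,np.degrees(np.arctan2(M[1,0],M[0,0])),M
def plan(xyz,yaw,n=8,show=True):
    o,psi,M=state(); p=o['eef_pos']; D=np.array(xyz)-p
    dy=(yaw-psi+180)%360-180
    print('t %.2f pos %s yaw %.2f q6 %.2f F %s g %.4f tilt %.4f'%(o['clock'],p.round(4),psi,o['joint_pos'][5],o['ft_force'].round(2),o['grip_width'],np.degrees(np.arccos(-M[2,2]))))
    print('D',D.round(4),'dyaw',round(dy,2))
    rows=[]
    for k in range(n):
        a=np.radians(psi+dy*k/n); d=D/n
        rows.append([round(d[0]*np.cos(a)+d[1]*np.sin(a),4),round(d[0]*np.sin(a)-d[1]*np.cos(a),4),round(-d[2],4),round(-dy/n,2)])
    if show: print(rows)
if __name__=='__main__':
    a=[float(v) for v in sys.argv[1:]]; plan(a[:3],a[3],int(a[4]) if len(a)>4 else 8)
E
python3 plan.py 0.44 -0.3325 0.22 91.5 24
```

```text
t 0.10 pos [0.2067 0.4547 0.2415] yaw 65.55 q6 1.57 F [-0.05  0.8  -0.71] g 0.0853 tilt 0.1087
D [ 0.2333 -0.7872 -0.0215] dyaw 25.95
[[np.float64(-0.0258), np.float64(0.0224), np.float64(0.0009), np.float64(-1.08)], [np.float64(-0.0263), np.float64(0.0219), np.float64(0.0009), np.float64(-1.08)], [np.float64(-0.0267), np.float64(0.0214), np.float64(0.0009), np.float64(-1.08)], [np.float64(-0.0271), np.float64(0.0209), np.float64(0.0009), np.float64(-1.08)], [np.float64(-0.0275), np.float64(0.0204), np.float64(0.0009), np.float64(-1.08)], [np.float64(-0.0278), np.float64(0.0199), np.float64(0.0009), np.float64(-1.08)], [np.float64(-0.0282), np.float64(0.0194), np.float64(0.0009), np.float64(-1.08)], [np.float64(-0.0286), np.float64(0.0188), np.float64(0.0009), np.float64(-1.08)], [np.float64(-0.0289), np.float64(0.0183), np.float64(0.0009), np.float64(-1.08)], [np.float64(-0.0293), np.float64(0.0177), np.float64(0.0009), np.float64(-1.08)], [np.float64(-0.0296), np.float64(0.0172), np.float64(0.0009), np.float64(-1.08)], [np.float64(-0.0299), np.float64(0.0166), np.float64(0.0009), n
[... 302 characters left out ...]
43), np.float64(0.0009), np.float64(-1.08)], [np.float64(-0.0313), np.float64(0.0137), np.float64(0.0009), np.float64(-1.08)], [np.float64(-0.0316), np.float64(0.0131), np.float64(0.0009), np.float64(-1.08)], [np.float64(-0.0318), np.float64(0.0125), np.float64(0.0009), np.float64(-1.08)], [np.float64(-0.0321), np.float64(0.0119), np.float64(0.0009), np.float64(-1.08)], [np.float64(-0.0323), np.float64(0.0113), np.float64(0.0009), np.float64(-1.08)], [np.float64(-0.0325), np.float64(0.0107), np.float64(0.0009), np.float64(-1.08)], [np.float64(-0.0327), np.float64(0.0101), np.float64(0.0009), np.float64(-1.08)], [np.float64(-0.0329), np.float64(0.0095), np.float64(0.0009), np.float64(-1.08)]]
```

Request:
send_rows --increments '[[[-0.026,0.022,0.001,-1.1],[-0.026,0.022,0.001,-1.1],[-0.027,0.021,0.001,-1.1],[-0.027,0.021,0.001,-1.1],[-0.027,0.02,0.001,-1.1],[-0.028,0.02,0.001,-1.1],[-0.028,0.019,0.001,-1.1],[-0.029,0.019,0.001,-1.1]]]' --hand -1

```text
clock: 0.9
eef_pos: [0.2845, 0.186, 0.2297]
tool_rot: [0.792, 0.611, -0.004, 0.001]
ft_force: [0.6, -0.3, -0.3]
grip_width: 0.0854
```

```bash
sed -i 's/if show: print(rows)/if show: print(np.array(rows).tolist())/' plan.py; python3 plan.py 0.44 -0.3325 0.22 91.5 16
```

```text
t 0.90 pos [0.2845 0.186  0.2297] yaw 75.26 q6 0.84 F [ 0.61 -0.26 -0.29] g 0.0854 tilt 0.4508
D [ 0.1555 -0.5185 -0.0097] dyaw 16.24
[[-0.0289, 0.0176, 0.0006, -1.01], [-0.0292, 0.0171, 0.0006, -1.01], [-0.0295, 0.0166, 0.0006, -1.01], [-0.0298, 0.0161, 0.0006, -1.01], [-0.03, 0.0156, 0.0006, -1.01], [-0.0303, 0.015, 0.0006, -1.01], [-0.0306, 0.0145, 0.0006, -1.01], [-0.0308, 0.0139, 0.0006, -1.01], [-0.0311, 0.0134, 0.0006, -1.01], [-0.0313, 0.0128, 0.0006, -1.01], [-0.0315, 0.0123, 0.0006, -1.01], [-0.0317, 0.0117, 0.0006, -1.01], [-0.0319, 0.0112, 0.0006, -1.01], [-0.0321, 0.0106, 0.0006, -1.01], [-0.0323, 0.01, 0.0006, -1.01], [-0.0325, 0.0094, 0.0006, -1.01]]
```

Request:
send_rows --increments '[[[-0.029,0.018,0.0,-1.0],[-0.029,0.017,0.0,-1.0],[-0.029,0.017,0.0,-1.0],[-0.03,0.016,0.0,-1.0],[-0.03,0.016,0.0,-1.0],[-0.03,0.015,0.0,-1.0],[-0.031,0.015,0.0,-1.0],[-0.031,0.014,0.0,-1.0]]]'

```text
clock: 1.7
eef_pos: [0.3632, -0.0849, 0.2295]
tool_rot: [0.745, 0.667, -0.005, 0.0]
ft_force: [-0.4, 0.4, 0.0]
grip_width: 0.0855
```

Request:
send_rows --increments '[[[-0.031,0.013,0.0,-1.0],[-0.031,0.013,0.0,-1.0],[-0.031,0.012,0.0,-1.0],[-0.032,0.012,0.0,-1.0],[-0.032,0.011,0.0,-1.0],[-0.032,0.011,0.0,-1.0],[-0.032,0.01,0.0,-1.0],[-0.02,0.009,0.0,-1.0]]]'

```text
clock: 2.5
eef_pos: [0.4406, -0.3422, 0.2263]
tool_rot: [0.696, 0.718, -0.005, -0.003]
ft_force: [-0.1, 0.4, -0.0]
grip_width: 0.0853
```

```bash
python3 plan.py 0.44 -0.3325 0.13 91.5 8; python3 -c "
from h import *
d=shot('wrist','w1');print(d['camera_matrix'],d['eye'],d['rotation'])"
```

```text
t 2.50 pos [ 0.4406 -0.3422  0.2263] yaw 91.72 q6 -0.69 F [-0.09  0.44 -0.04] g 0.0853 tilt 0.6918
D [-0.0006  0.0097 -0.0963] dyaw -0.22
[[0.0012, -0.0, 0.012, 0.03], [0.0012, -0.0, 0.012, 0.03], [0.0012, -0.0, 0.012, 0.03], [0.0012, -0.0, 0.012, 0.03], [0.0012, -0.0, 0.012, 0.03], [0.0012, -0.0, 0.012, 0.03], [0.0012, -0.0, 0.012, 0.03], [0.0012, -0.0, 0.012, 0.03]]
[[325.1922621    0.         284.12034897]
 [  0.         325.1922621  218.98837806]
 [  0.           0.           1.        ]] [ 0.37078635 -0.3431795   0.35828849] [0.68962381 0.71142991 0.09602249 0.09521638]
```

View pics/w1.png

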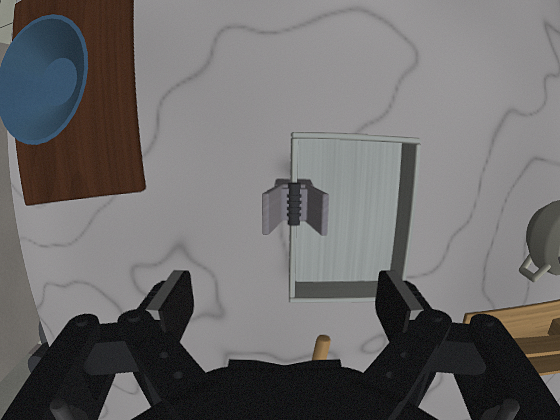

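Request:
send_rows --increments '[[[0.002,0.0,0.014,0.0],[0.002,0.0,0.014,0.0],[0.002,0.0,0.014,0.0],[0.002,0.0,0.014,0.0],[0.002,0.0,0.014,0.0],[0.001,0.0,0.014,0.0],[0.0,0.0,0.014,0.0],[0.0,0.0,0.014,0.0]]]'

```text
clock: 3.35
eef_pos: [0.4391, -0.3342, 0.1066]
tool_rot: [0.698, 0.716, -0.006, -0.005]
ft_force: [0.3, -0.2, 0.1]
grip_width: 0.0853
```

```bash
cat >> h.py <<'E'
def fish(d,u,v,z):
    K=d['camera_matrix'];dx=(u-K[0,2])/K[0,0];dy=(v-K[1,2])/K[1,1];r=np.hypot(dx,dy)
    ray=np.array([np.sin(r)*dx/r,np.sin(r)*dy/r,np.cos(r)]);w=R.from_quat(d['rotation']).apply(ray)
    return d['eye']+w*(z-d['eye'][2])/w[2]
E
python3 plan.py 0.44 -0.3325 0.078 91.5 8; python3 -c "
from h import *
d=load('w1');print(fish(d,294.5,203,.066), fish(d,293.5,183,.066),fish(d,294.5,224,.066), fish(d,265,212,.1),fish(d,327,212,.1), fish(d,293,133,.05),fish(d,292,300,.05))
"
```

```text
t 3.35 pos [ 0.4391 -0.3342  0.1066] yaw 91.47 q6 -0.67 F [ 0.28 -0.18  0.1 ] g 0.0853 tilt 0.8288
D [ 0.0009  0.0017 -0.0286] dyaw 0.03
[[0.0002, 0.0001, 0.0036, -0.0], [0.0002, 0.0001, 0.0036, -0.0], [0.0002, 0.0001, 0.0036, -0.0], [0.0002, 0.0001, 0.0036, -0.0], [0.0002, 0.0001, 0.0036, -0.0], [0.0002, 0.0001, 0.0036, -0.0], [0.0002, 0.0001, 0.0036, -0.0], [0.0002, 0.0001, 0.0036, -0.0]]
[ 0.43648479 -0.33248307  0.066     ] [ 0.41786617 -0.33409367  0.066     ] [ 0.45663474 -0.33169842  0.066     ] [ 0.43715813 -0.35762651  0.1       ] [ 0.43552406 -0.30662445  0.1       ] [ 0.37264915 -0.33573433  0.05      ] [ 0.5471492  -0.33017323  0.05      ]
```

Request:
send_rows --increments '[[[0.0005,0.0,0.006,0.0],[0.0005,0.0,0.006,0.0],[0.0005,0.0,0.006,0.0],[0.0003,0.0,0.005,0.0],[0.0,0.0,0.004,0.0],[0.0,0.0,0.002,0.0],[0.0,0.0,0.0,0.0],[0.0,0.0,0.0,0.0]]]'

```text
clock: 4.15
eef_pos: [0.4375, -0.331, 0.0744]
tool_rot: [0.698, 0.716, -0.006, -0.006]
ft_force: [0.0, -0.5, 0.2]
grip_width: 0.085
```

```bash
python3 plan.py 0.44 -0.3325 0.078 91.5 8; python3 -c "
from h import *
d=shot('wrist','w2')"
```

```text
t 4.15 pos [ 0.4375 -0.331   0.0744] yaw 91.48 q6 -0.67 F [ 0.03 -0.49  0.19] g 0.0850 tilt 0.9842
D [ 0.0025 -0.0015  0.0036] dyaw 0.02
[[-0.0002, 0.0003, -0.0005, -0.0], [-0.0002, 0.0003, -0.0005, -0.0], [-0.0002, 0.0003, -0.0005, -0.0], [-0.0002, 0.0003, -0.0005, -0.0], [-0.0002, 0.0003, -0.0005, -0.0], [-0.0002, 0.0003, -0.0005, -0.0], [-0.0002, 0.0003, -0.0005, -0.0], [-0.0002, 0.0003, -0.0005, -0.0]]
```

View pics/w2.png

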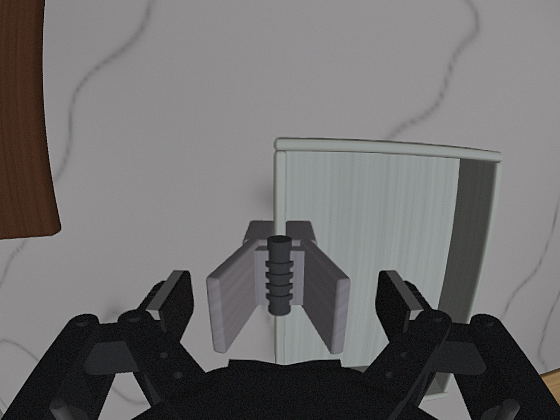

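Request:
send_rows --increments '[[[-0.0008,0.0005,-0.001,0.0],[-0.0008,0.0,-0.001,0.0],[0.0,0.0,0.0,0.0],[0.0,0.0,0.0,0.0],[0.0,0.0,0.0,0.0],[0.0,0.0,0.0,0.0],[0.0,0.0,0.0,0.0],[0.0,0.0,0.0,0.0]]]' --hand 1

```text
clock: 5.0
eef_pos: [0.4402, -0.3348, 0.0808]
tool_rot: [0.698, 0.716, -0.006, -0.003]
ft_force: [-0.8, -0.0, -0.9]
grip_width: 0.0323
```

```bash
python3 plan.py 0.44 -0.3325 0.18 91.5 8; python3 -c "
from h import *
d=shot('wrist','w3')"
```

```text
t 5.00 pos [ 0.4402 -0.3348  0.0808] yaw 91.45 q6 -0.67 F [-0.84 -0.03 -0.88] g 0.0323 tilt 0.7019
D [-0.0002  0.0023  0.0992] dyaw 0.05
[[0.0003, -0.0, -0.0124, -0.01], [0.0003, -0.0, -0.0124, -0.01], [0.0003, -0.0, -0.0124, -0.01], [0.0003, -0.0, -0.0124, -0.01], [0.0003, -0.0, -0.0124, -0.01], [0.0003, -0.0, -0.0124, -0.01], [0.0003, -0.0, -0.0124, -0.01], [0.0003, -0.0, -0.0124, -0.01]]
```

View pics/w3.png

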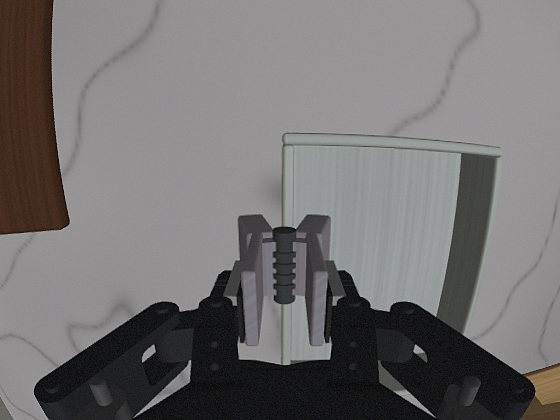

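Request:
send_rows --increments '[[[0.0,0.0,-0.005,0.0],[0.0,0.0,-0.015,0.0],[0.0,0.0,-0.02,0.0],[0.0,0.0,-0.025,0.0],[0.0,0.0,-0.025,0.0],[0.0,0.0,-0.025,0.0],[0.0,0.0,-0.02,0.0],[0.0,0.0,-0.01,0.0]]]'

```text
clock: 5.85
eef_pos: [0.4397, -0.3324, 0.2285]
tool_rot: [0.698, 0.716, -0.006, -0.008]
ft_force: [-0.5, -0.9, -1.4]
grip_width: 0.0322
```

```bash
python3 plan.py 0.665 -0.0405 0.235 1.2 16; python3 -c "
from h import *
d=shot('wrist','w4')"
```

```text
t 5.85 pos [ 0.4397 -0.3324  0.2285] yaw 91.46 q6 -0.67 F [-0.49 -0.9  -1.39] g 0.0322 tilt 1.1352
D [0.2253 0.2919 0.0065] dyaw -90.26
[[0.0179, 0.0145, -0.0004, 5.64], [0.0192, 0.0127, -0.0004, 5.64], [0.0204, 0.0108, -0.0004, 5.64], [0.0213, 0.0087, -0.0004, 5.64], [0.0221, 0.0066, -0.0004, 5.64], [0.0226, 0.0044, -0.0004, 5.64], [0.0229, 0.0021, -0.0004, 5.64], [0.023, -0.0001, -0.0004, 5.64], [0.0229, -0.0024, -0.0004, 5.64], [0.0226, -0.0047, -0.0004, 5.64], [0.022, -0.0068, -0.0004, 5.64], [0.0212, -0.009, -0.0004, 5.64], [0.0202, -0.011, -0.0004, 5.64], [0.0191, -0.013, -0.0004, 5.64], [0.0177, -0.0148, -0.0004, 5.64], [0.0162, -0.0164, -0.0004, 5.64]]
```

View pics/w4.png

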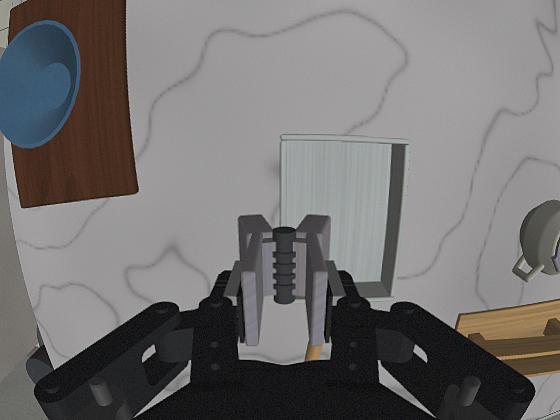

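Request:
send_rows --increments '[[[0.018,0.015,-0.001,5.6],[0.019,0.013,-0.001,5.6],[0.02,0.011,-0.001,5.6],[0.021,0.009,-0.001,5.6],[0.022,0.007,-0.001,5.6],[0.023,0.004,-0.001,5.6],[0.023,0.002,-0.001,5.6],[0.023,0.0,-0.001,5.6]]]'

```text
clock: 6.7
eef_pos: [0.5554, -0.1856, 0.2281]
tool_rot: [0.926, 0.378, -0.013, -0.007]
ft_force: [0.4, -1.4, -0.7]
grip_width: 0.0328
```

```bash
python3 plan.py 0.664 -0.0405 0.23 1.2 8
```

```text
t 6.70 pos [ 0.5554 -0.1856  0.2281] yaw 44.44 q6 0.48 F [ 0.38 -1.38 -0.67] g 0.0328 tilt 1.6798
D [0.1086 0.1451 0.0019] dyaw -43.24
[[0.0224, -0.0034, -0.0002, 5.41], [0.022, -0.0055, -0.0002, 5.41], [0.0213, -0.0076, -0.0002, 5.41], [0.0205, -0.0096, -0.0002, 5.41], [0.0195, -0.0115, -0.0002, 5.41], [0.0184, -0.0132, -0.0002, 5.41], [0.017, -0.0149, -0.0002, 5.41], [0.0156, -0.0165, -0.0002, 5.41]]
```

Request:
send_rows --increments '[[[0.022,-0.003,-0.001,5.4],[0.022,-0.005,-0.001,5.4],[0.021,-0.007,-0.001,5.4],[0.02,-0.01,-0.001,5.4],[0.018,-0.011,-0.001,5.4],[0.015,-0.012,-0.001,5.4],[0.01,-0.012,-0.001,4.0],[0.005,-0.008,-0.001,2.0]]]'

```text
clock: 7.5
eef_pos: [0.646, -0.0519, 0.2212]
tool_rot: [0.999, 0.039, -0.023, -0.005]
ft_force: [0.1, -0.9, -0.5]
grip_width: 0.0327
```

```bash
python3 plan.py 0.665 -0.0405 0.225 1.2 8;python3 -c "
from h import *
d=shot('wrist','w5');d=shot('scene','s5')"
```

```text
t 7.50 pos [ 0.646  -0.0519  0.2212] yaw 4.48 q6 1.41 F [ 0.09 -0.91 -0.46] g 0.0327 tilt 2.7437
D [0.019  0.0114 0.0038] dyaw -3.28
[[0.0025, -0.0012, -0.0005, 0.41], [0.0025, -0.0013, -0.0005, 0.41], [0.0025, -0.0013, -0.0005, 0.41], [0.0025, -0.0013, -0.0005, 0.41], [0.0024, -0.0013, -0.0005, 0.41], [0.0024, -0.0013, -0.0005, 0.41], [0.0024, -0.0013, -0.0005, 0.41], [0.0024, -0.0014, -0.0005, 0.41]]
```

View pics/w5.png

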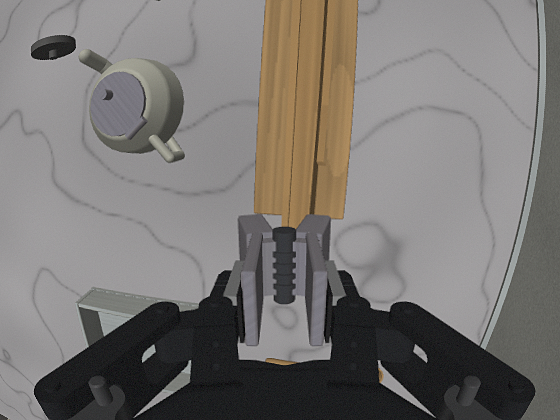

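View pics/s5.png

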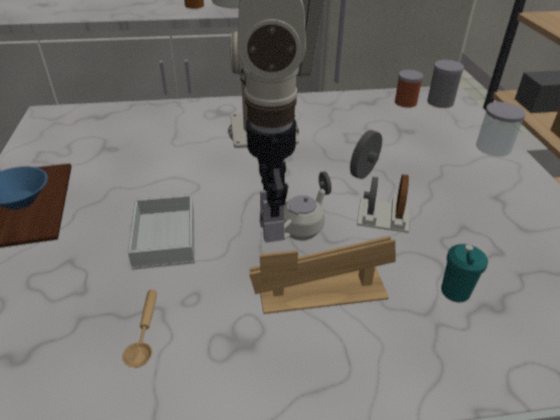

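Request:
send_rows --increments '[[[0.003,-0.001,0.0,0.6],[0.004,-0.002,0.0,0.6],[0.004,-0.002,0.0,0.6],[0.003,-0.002,0.0,0.4],[0.002,-0.001,0.0,0.2],[0.001,-0.001,0.0,0.0],[0.0,0.0,0.0,0.0],[0.0,0.0,0.0,0.0]]]'

```text
clock: 8.4
eef_pos: [0.6623, -0.0437, 0.2186]
tool_rot: [1.0, 0.017, -0.025, -0.004]
ft_force: [0.1, -0.1, -0.5]
grip_width: 0.0325
```

```bash
python3 plan.py 0.6665 -0.0405 0.2 1.2 8;python3 -c "
from h import *
print(R.from_quat(bot.get_obs()['tool_rot']).as_matrix()[:,2])
d=shot('wrist','w6');d=shot('scene','s6')"
```

```text
t 8.40 pos [ 0.6623 -0.0437  0.2186] yaw 2.00 q6 1.47 F [ 0.12 -0.15 -0.54] g 0.0325 tilt 2.9220
D [ 0.0042  0.0032 -0.0186] dyaw -0.8
[[0.0005, -0.0004, 0.0023, 0.1], [0.0005, -0.0004, 0.0023, 0.1], [0.0005, -0.0004, 0.0023, 0.1], [0.0005, -0.0004, 0.0023, 0.1], [0.0005, -0.0004, 0.0023, 0.1], [0.0005, -0.0004, 0.0023, 0.1], [0.0005, -0.0004, 0.0023, 0.1], [0.0005, -0.0004, 0.0023, 0.1]]
[-0.05050182  0.00693698 -0.99869988]
```

View pics/w6.png

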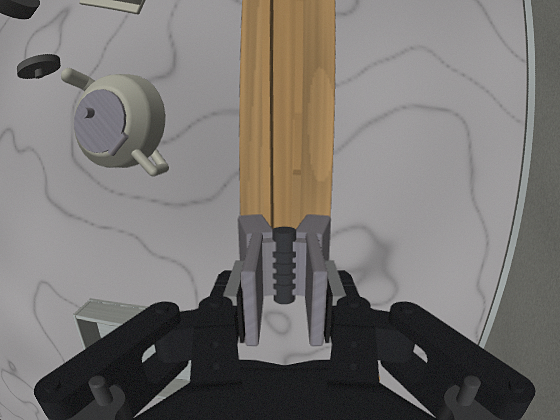

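```bash
cat >> h.py <<'E'
def fproj(d,p):
    K=d['camera_matrix'];c=R.from_quat(d['rotation']).inv().apply(np.asarray(p)-d['eye'])
    h=np.hypot(c[0],c[1]);r=np.arctan2(h,c[2])
    return np.array([K[0,2]+K[0,0]*r*c[0]/h,K[1,2]+K[1,1]*r*c[1]/h])
def fpts(d):
    K=d['camera_matrix'];z=d['range_z'];v,u=np.mgrid[:z.shape[0],:z.shape[1]]
    dx=(u-K[0,2])/K[0,0];dy=(v-K[1,2])/K[1,1];r=np.hypot(dx,dy)+1e-9;t=np.tan(r)/r
    W=R.from_quat(d['rotation']).apply(np.stack([dx*t*z,dy*t*z,z],-1).reshape(-1,3)).reshape(*z.shape,3)+d['eye']
    W[z==0]=np.nan
    return W
E
python3 - <<'E'
from h import *
d=load('w6')
for p in [(.662,-.006,.123),(.668,-.006,.123),(.658,.15,.12),(.664,.15,.12)]: print(p,fproj(d,p).round(1))
W=fpts(d)
for v in [100,140,180,200]:
    for u in range(235,345,6): print(u,v,W[v,u].round(3).tolist(),end=' ')
    print()
E
```

```text
(0.662, -0.006, 0.123) [292.8 176.2]
(0.668, -0.006, 0.123) [301.3 176.6]
(0.658, 0.15, 0.12) [294.9 -30.2]
(0.664, 0.15, 0.12) [303.2 -30. ]
235 100 [0.594, 0.058, -0.001] 241 100 [0.603, 0.057, 0.008] 247 100 [0.609, 0.057, 0.007] 253 100 [0.615, 0.057, 0.008] 259 100 [0.622, 0.057, 0.007] 265 100 [0.637, 0.05, 0.087] 271 100 [0.64, 0.051, 0.073] 277 100 [0.644, 0.053, 0.055] 283 100 [0.649, 0.053, 0.055] 289 100 [0.655, 0.053, 0.056] 295 100 [0.661, 0.049, 0.102] 301 100 [0.665, 0.05, 0.103] 307 100 [0.671, 0.058, 0.008] 313 100 [0.678, 0.059, 0.007] 319 100 [0.684, 0.059, 0.006] 325 100 [0.69, 0.06, 0.008] 331 100 [0.696, 0.06, 0.007] 337 100 [0.703, 0.061, -0.0] 343 100 [0.71, 0.062, -0.001] 
235 140 [0.596, 0.014, 0.0] 241 140 [0.604, 0.014, 0.009] 247 140 [0.61, 0.014, 0.006] 253 140 [0.616, 0.014, 0.007] 259 140 [0.623, 0.015, 0.008] 265 140 [0.637, 0.017, 0.081] 271 140 [0.64, 0.017, 0.062] 277 140 [0.645, 0.016, 0.048] 283 140 [0.65, 0.017, 0.048] 289 140 [0.656, 0.017, 0.049] 295 140 [0.662, 0.019, 0.097] 301 140 [0.667, 0.017, 0.049] 307 140 [0.673, 0.016, 0.009] 313 140 
[... 646 characters left out ...]
.694, -0.025, 0.009] 331 180 [0.701, -0.025, 0.007] 337 180 [0.708, -0.026, -0.002] 343 180 [0.715, -0.025, -0.0] 
235 200 [0.596, -0.053, -0.001] 241 200 [0.604, -0.051, 0.007] 247 200 [0.611, -0.051, 0.008] 253 200 [0.618, -0.051, 0.008] 259 200 [0.624, -0.05, 0.008] 265 200 [0.638, -0.035, 0.073] 271 200 [0.642, -0.038, 0.059] 277 200 [0.646, -0.043, 0.039] 283 200 [0.652, -0.042, 0.039] 289 200 [0.658, -0.042, 0.038] 295 200 [0.664, -0.023, 0.122] 301 200 [0.67, -0.048, 0.008] 307 200 [0.676, -0.048, 0.008] 313 200 [0.683, -0.048, 0.007] 319 200 [0.689, -0.047, 0.007] 325 200 [0.696, -0.047, 0.008] 331 200 [0.702, -0.047, 0.005] 337 200 [0.71, -0.048, 0.0] 343 200 [0.717, -0.048, -0.002]
```

```bash
python3 - <<'E'
s=open('plan.py').read()
a=s.index('        a=np.radians');b=s.index('    if show')
s=s[:a]+"""        Mk=M@R.from_euler('z',-dy*k/n,degrees=True).as_matrix(); q=Mk.T@(D/n)
        rows.append([round(float(v),4) for v in q]+[round(-dy/n,2)])
"""+s[b:]
s=s.replace("print('D'","print('tz',M[:,2].round(3),'D'")
open('plan.py','w').write(s)
E
python3 plan.py 0.666 -0.0405 0.195 1.2 8
```

```text
t 8.50 pos [ 0.6623 -0.0437  0.2187] yaw 2.00 q6 1.47 F [-0.4   0.28 -0.97] g 0.0325 tilt 2.9145
tz [-0.05   0.007 -0.999] D [ 0.0037  0.0032 -0.0237] dyaw -0.8
[[0.0006, -0.0004, 0.0029, 0.1], [0.0006, -0.0004, 0.0029, 0.1], [0.0006, -0.0004, 0.0029, 0.1], [0.0006, -0.0004, 0.0029, 0.1], [0.0006, -0.0004, 0.0029, 0.1], [0.0006, -0.0004, 0.0029, 0.1], [0.0006, -0.0004, 0.0029, 0.1], [0.0006, -0.0004, 0.0029, 0.1]]
```

Request:
send_rows --increments '[[[0.001,-0.001,0.004,0.2],[0.001,-0.001,0.004,0.2],[0.001,-0.001,0.004,0.2],[0.001,-0.0005,0.004,0.2],[0.001,0.0,0.003,0.0],[0.0,0.0,0.002,0.0],[0.0,0.0,0.0,0.0],[0.0,0.0,0.0,0.0]]]'

```text
clock: 9.3
eef_pos: [0.6659, -0.0395, 0.1949]
tool_rot: [1.0, 0.01, -0.026, -0.004]
ft_force: [-0.1, 0.1, -0.7]
grip_width: 0.0328
```

```bash
python3 plan.py 0.666 -0.0405 0.155 1.2 8;python3 -c "
from h import *
d=shot('scene','s7');cv2.imwrite('pics/s7c.png',cv2.resize(d['image'][180:320,210:410,::-1],(800,560),interpolation=cv2.INTER_CUBIC))"
```

```text
t 9.30 pos [ 0.6659 -0.0395  0.1949] yaw 1.13 q6 1.49 F [-0.1   0.1  -0.68] g 0.0328 tilt 2.9953
tz [-0.052  0.007 -0.999] D [ 0.0001 -0.001  -0.0399] dyaw 0.07
[[0.0003, 0.0002, 0.005, -0.01], [0.0003, 0.0002, 0.005, -0.01], [0.0003, 0.0002, 0.005, -0.01], [0.0003, 0.0002, 0.005, -0.01], [0.0003, 0.0002, 0.005, -0.01], [0.0003, 0.0002, 0.005, -0.01], [0.0003, 0.0002, 0.005, -0.01], [0.0003, 0.0002, 0.005, -0.01]]
```

View pics/s7c.png

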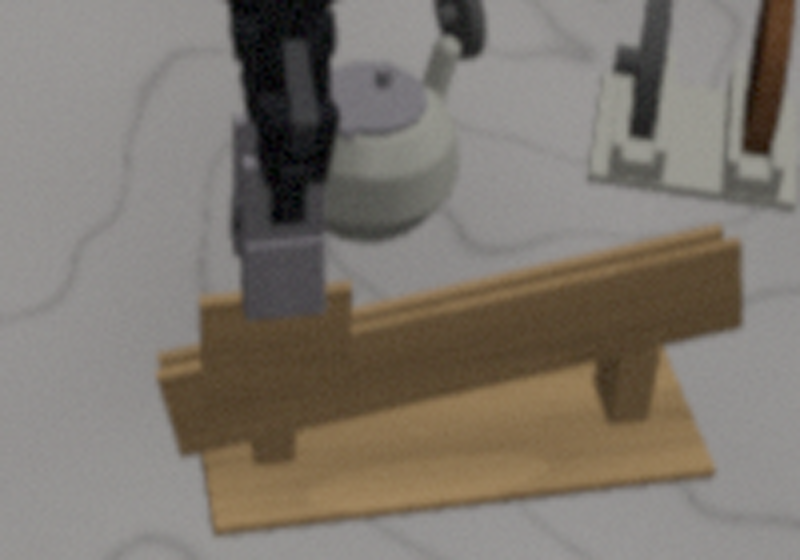

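Request:
send_rows --increments '[[[0.0,0.0,0.004,0.0],[0.0,0.0,0.005,0.0],[0.0003,0.0,0.005,0.0],[0.0003,0.0,0.005,0.0],[0.0003,0.0,0.005,0.0],[0.0003,0.0,0.005,0.0],[0.0003,0.0,0.003,0.0],[0.0,0.0,0.0,0.0]]]'

```text
clock: 10.15
eef_pos: [0.6655, -0.0394, 0.1598]
tool_rot: [1.0, 0.01, -0.026, -0.004]
ft_force: [-0.1, -0.0, -1.6]
grip_width: 0.0328
```

```bash
python3 plan.py 0.666 -0.0405 0.153 1.2 8
```

```text
t 10.15 pos [ 0.6655 -0.0394  0.1598] yaw 1.12 q6 1.49 F [-0.15 -0.05 -1.55] g 0.0328 tilt 3.0165
tz [-0.052  0.007 -0.999] D [ 0.0005 -0.0011 -0.0068] dyaw 0.08
[[0.0001, 0.0001, 0.0008, -0.01], [0.0001, 0.0001, 0.0008, -0.01], [0.0001, 0.0001, 0.0008, -0.01], [0.0001, 0.0001, 0.0008, -0.01], [0.0001, 0.0001, 0.0008, -0.01], [0.0001, 0.0001, 0.0008, -0.01], [0.0001, 0.0001, 0.0008, -0.01], [0.0001, 0.0001, 0.0008, -0.01]]
```

Request:
send_rows --increments '[[[0.0003,0.0,0.002,0.0],[0.0003,0.0,0.002,0.0],[0.0,0.0,0.002,0.0],[0.0,0.0,0.001,0.0],[0.0,0.0,0.0,0.0],[0.0,0.0,0.0,0.0],[0.0,0.0,0.0,0.0],[0.0,0.0,0.0,0.0]]]'

```text
clock: 10.95
eef_pos: [0.6665, -0.0393, 0.1536]
tool_rot: [1.0, 0.01, -0.025, -0.004]
ft_force: [0.1, -1.1, -1.0]
grip_width: 0.0325
```

```bash
python3 plan.py 0.666 -0.0405 0.153 1.2 8;python3 -c "
from h import *
d=shot('wrist','w8');d=shot('scene','s8');cv2.imwrite('pics/s8c.png',cv2.resize(d['image'][180:320,210:410,::-1],(800,560),interpolation=cv2.INTER_CUBIC))"
```

```text
t 10.95 pos [ 0.6665 -0.0393  0.1536] yaw 1.12 q6 1.49 F [ 0.07 -1.05 -1.05] g 0.0325 tilt 2.8768
tz [-0.05   0.007 -0.999] D [-0.0005 -0.0012 -0.0006] dyaw 0.08
[[-0.0001, 0.0001, 0.0001, -0.01], [-0.0001, 0.0001, 0.0001, -0.01], [-0.0001, 0.0001, 0.0001, -0.01], [-0.0001, 0.0001, 0.0001, -0.01], [-0.0001, 0.0001, 0.0001, -0.01], [-0.0001, 0.0001, 0.0001, -0.01], [-0.0001, 0.0001, 0.0001, -0.01], [-0.0001, 0.0001, 0.0001, -0.01]]
```

View pics/s8c.png

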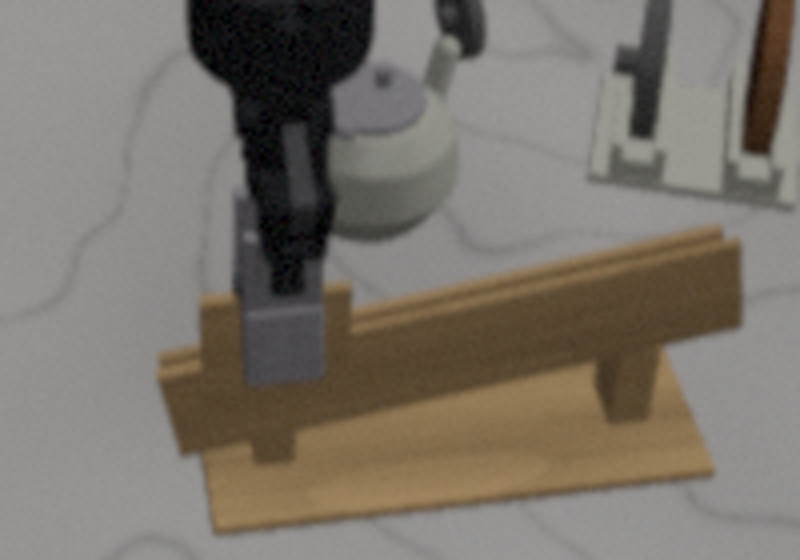

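View pics/w8.png

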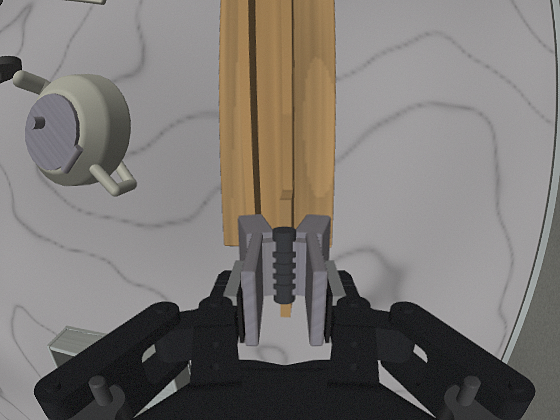

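Request:
send_rows --increments '[[[0.0,0.0,0.0,0.0],[0.0,0.0,0.0,0.0],[0.0,0.0,0.0,0.0],[0.0,0.0,0.0,0.0],[0.0,0.0,0.0,0.0],[0.0,0.0,0.0,0.0],[0.0,0.0,0.0,0.0],[0.0,0.0,0.0,0.0]]]' --hand -1

```text
clock: 11.85
eef_pos: [0.6669, -0.0394, 0.1544]
tool_rot: [1.0, 0.01, -0.024, -0.004]
ft_force: [0.5, 0.1, 0.2]
grip_width: 0.0853
```

```bash
python3 plan.py 0.666 -0.0405 0.24 1.2 8;python3 -c "
from h import *
d=shot('wrist','w9')"
```

```text
t 11.85 pos [ 0.6669 -0.0394  0.1544] yaw 1.12 q6 1.49 F [0.53 0.11 0.2 ] g 0.0853 tilt 2.8009
tz [-0.048  0.007 -0.999] D [-0.0009 -0.0011  0.0856] dyaw 0.08
[[-0.0006, 0.0001, -0.0107, -0.01], [-0.0006, 0.0001, -0.0107, -0.01], [-0.0006, 0.0001, -0.0107, -0.01], [-0.0006, 0.0001, -0.0107, -0.01], [-0.0006, 0.0001, -0.0107, -0.01], [-0.0006, 0.0001, -0.0107, -0.01], [-0.0006, 0.0001, -0.0107, -0.01], [-0.0006, 0.0001, -0.0107, -0.01]]
```

View pics/w9.png

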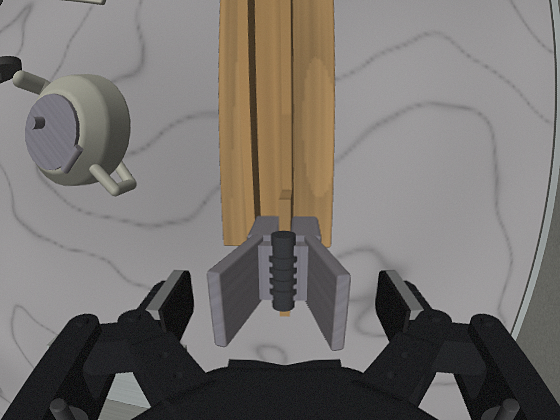

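Request:
send_rows --increments '[[[-0.0003,0.0,-0.006,0.0],[-0.0006,0.0,-0.01,0.0],[-0.001,0.0,-0.015,0.0],[-0.001,0.0,-0.02,0.0],[-0.001,0.0,-0.02,0.0],[-0.001,0.0,-0.015,0.0],[0.0,0.0,-0.005,0.0],[0.0,0.0,0.0,0.0]]]'

```text
clock: 12.7
eef_pos: [0.6666, -0.0402, 0.254]
tool_rot: [1.0, 0.01, -0.022, -0.004]
ft_force: [1.6, 0.4, 0.7]
grip_width: 0.0856
```

```bash
python3 plan.py 0.436 0.211 0.24 69.5 16;python3 - <<'E'
from h import *
d=shot('scene','s10');cv2.imwrite('pics/s10c.png',cv2.resize(d['image'][180:320,210:410,::-1],(800,560),interpolation=cv2.INTER_CUBIC))
W=pts(d);P=W.reshape(-1,3);P=P[~np.isnan(P[:,0])]
C=P[(abs(P[:,0]-.665)<.05)&(abs(P[:,1]+.04)<.05)&(P[:,2]>.14)&(P[:,2]<.18)]
print(len(C),C.min(0),C.max(0))
C=P[(abs(P[:,0]-.675)<.02)&(abs(P[:,1]+.04)<.05)&(P[:,2]>.07)&(P[:,2]<.14)]
s=C[C[:,0]>.674];print(len(s),s.min(0),s.max(0))
E
```

```text
t 12.70 pos [ 0.6666 -0.0402  0.254 ] yaw 1.12 q6 1.49 F [1.63 0.36 0.65] g 0.0856 tilt 2.6011
tz [-0.045  0.007 -0.999] D [-0.2306  0.2512 -0.014 ] dyaw 68.38
[[-0.0141, -0.016, 0.0016, -4.27], [-0.0128, -0.017, 0.0016, -4.27], [-0.0115, -0.0179, 0.0016, -4.27], [-0.0102, -0.0187, 0.0016, -4.27], [-0.0087, -0.0194, 0.0016, -4.27], [-0.0073, -0.02, 0.0016, -4.27], [-0.0058, -0.0205, 0.0016, -4.27], [-0.0042, -0.0208, 0.0016, -4.27], [-0.0027, -0.0211, 0.0016, -4.27], [-0.0011, -0.0212, 0.0016, -4.27], [0.0005, -0.0213, 0.0016, -4.27], [0.0021, -0.0212, 0.0016, -4.27], [0.0037, -0.0209, 0.0016, -4.27], [0.0052, -0.0206, 0.0016, -4.27], [0.0067, -0.0202, 0.0016, -4.27], [0.0082, -0.0196, 0.0016, -4.27]]
683 [ 0.63670061 -0.05960567  0.14006658] [ 0.69340775 -0.02125332  0.17991038]
364 [ 0.67437126 -0.05738172  0.09428628] [ 0.68608591 -0.02106053  0.13985828]
```

View pics/s10c.png

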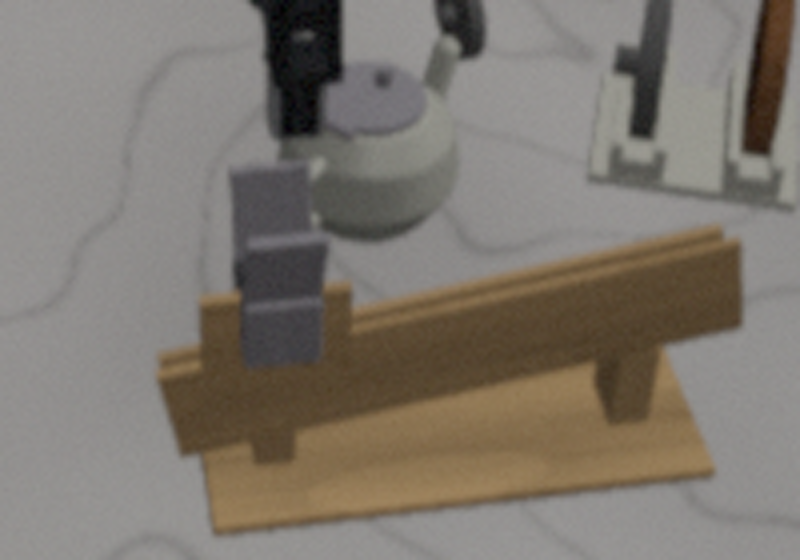

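```bash
python3 - <<'E'
from h import *
d=load('s10')
W=pts(d)
P=W.reshape(-1,3);P=P[~np.isnan(P[:,0])]
C=P[(abs(P[:,0]-.665)<.04)&(abs(P[:,1]+.04)<.025)&(P[:,2]>.08)&(P[:,2]<.22)]
h,e=np.histogram(C[:,2],bins=np.arange(.08,.22,.004));print([(round(a,3),int(n)) for a,n in zip(e,h)])
s=C[C[:,0]>.68];print(np.percentile(s[:,2],[1,5,95,99,100]))
s=C[(C[:,0]>.672)&(C[:,2]<.14)];print(np.percentile(s[:,2],[0,1,5,10]))
E
```

```text
[(np.float64(0.08), 9), (np.float64(0.084), 11), (np.float64(0.088), 9), (np.float64(0.092), 15), (np.float64(0.096), 33), (np.float64(0.1), 43), (np.float64(0.104), 38), (np.float64(0.108), 47), (np.float64(0.112), 40), (np.float64(0.116), 45), (np.float64(0.12), 51), (np.float64(0.124), 37), (np.float64(0.128), 41), (np.float64(0.132), 54), (np.float64(0.136), 32), (np.float64(0.14), 36), (np.float64(0.144), 55), (np.float64(0.148), 68), (np.float64(0.152), 62), (np.float64(0.156), 73), (np.float64(0.16), 62), (np.float64(0.164), 60), (np.float64(0.168), 78), (np.float64(0.172), 71), (np.float64(0.176), 118), (np.float64(0.18), 4), (np.float64(0.184), 0), (np.float64(0.188), 0), (np.float64(0.192), 0), (np.float64(0.196), 0), (np.float64(0.2), 0), (np.float64(0.204), 0), (np.float64(0.208), 0), (np.float64(0.212), 0)]
[0.09632891 0.10032266 0.1780413  0.17932231 0.18027057]
[0.09428628 0.0951495  0.09775436 0.10060138]
```

Request:
send_rows --increments '[[[-0.012,-0.014,0.001,-4.3],[-0.013,-0.017,0.001,-4.3],[-0.0115,-0.018,0.001,-4.3],[-0.01,-0.019,0.001,-4.3],[-0.009,-0.0195,0.001,-4.3],[-0.0075,-0.02,0.001,-4.3],[-0.006,-0.0205,0.001,-4.3],[-0.004,-0.021,0.001,-4.3]]]' --hand 0.1

```text
clock: 13.55
eef_pos: [0.5445, 0.0842, 0.2418]
tool_rot: [0.949, 0.314, -0.028, -0.012]
ft_force: [-0.4, -0.3, 0.2]
grip_width: 0.0381
```

```bash
python3 plan.py 0.436 0.211 0.24 69.5 8
```

```text
t 13.55 pos [0.5445 0.0842 0.2418] yaw 36.65 q6 1.08 F [-0.43 -0.26  0.15] g 0.0381 tilt 3.4601
tz [-0.06   0.006 -0.998] D [-0.1085  0.1268 -0.0018] dyaw 32.85
[[-0.0014, -0.0208, 0.0011, -4.11], [0.0001, -0.0208, 0.0011, -4.11], [0.0016, -0.0208, 0.0011, -4.11], [0.0031, -0.0206, 0.0011, -4.11], [0.0045, -0.0203, 0.0011, -4.11], [0.006, -0.02, 0.0011, -4.11], [0.0074, -0.0195, 0.0011, -4.11], [0.0088, -0.0189, 0.0011, -4.11]]
```

Request:
send_rows --increments '[[[-0.001,-0.021,0.0,-4.1],[0.0,-0.021,0.0,-4.1],[0.0015,-0.021,0.0,-4.1],[0.003,-0.02,0.0,-4.1],[0.0045,-0.02,0.0,-4.1],[0.006,-0.018,0.0,-4.1],[0.005,-0.012,0.0,-4.0],[0.003,-0.006,0.0,-2.0]]]'

```text
clock: 14.35
eef_pos: [0.4416, 0.1965, 0.2406]
tool_rot: [0.825, 0.564, -0.031, -0.022]
ft_force: [-0.4, -0.0, -0.4]
grip_width: 0.0384
```

```bash
python3 plan.py 0.436 0.211 0.2 69.5 8;python3 -c "
from h import *
d=shot('wrist','w11')"
```

```text
t 14.35 pos [0.4416 0.1965 0.2406] yaw 68.71 q6 0.77 F [-0.35 -0.01 -0.45] g 0.0384 tilt 4.3226
tz [-0.075  0.001 -0.997] D [-0.0056  0.0145 -0.0406] dyaw 0.79
[[0.0016, -0.0009, 0.0051, -0.1], [0.0016, -0.0009, 0.0051, -0.1], [0.0016, -0.0009, 0.0051, -0.1], [0.0016, -0.0009, 0.0051, -0.1], [0.0016, -0.0009, 0.0051, -0.1], [0.0016, -0.0009, 0.0051, -0.1], [0.0016, -0.0009, 0.0051, -0.1], [0.0016, -0.0009, 0.0051, -0.1]]
```

View pics/w11.png

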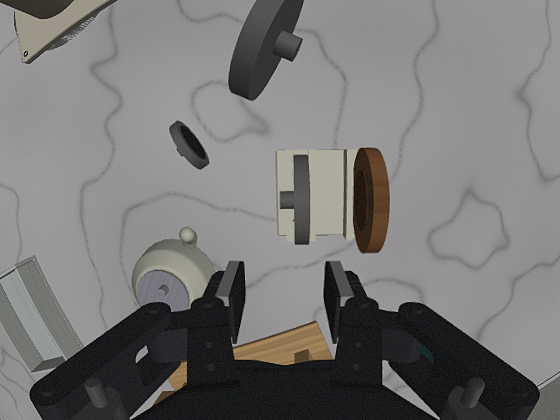

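```bash
python3 - <<'E'
from h import *
d=load('w11');W=fpts(d)
P=W.reshape(-1,3);v,u=np.mgrid[:420,:560];uv=np.c_[u.ravel(),v.ravel()]
m=(uv[:,0]>270)&(uv[:,0]<318)&(uv[:,1]>145)&(uv[:,1]<250)&(P[:,2]>.04)
C=P[m];print(len(C),C[:,2].max())
T=C[C[:,2]>C[:,2].max()-.012]
print(len(T),T.min(0),T.max(0),cv2.minAreaRect(T[:,:2].astype(np.float32)))
T=C[C[:,2]>.07]
print(len(T),T.min(0),T.max(0),cv2.minAreaRect(T[:,:2].astype(np.float32)))
for a in [(294,200),(308,200),(294,155),(308,155),(294,243),(309,243),(280,200)]: print(a,W[a[1],a[0]].round(4))
m=(uv[:,0]>320)&(uv[:,0]<400)&(uv[:,1]>145)&(uv[:,1]<255)&(P[:,2]>.07)
T=P[m];print('triv',T.max(0),cv2.minAreaRect(T[:,:2].astype(np.float32)))
E
```

```text
1656 0.10139748941006632
987 [0.40457144 0.1968154  0.08941375] [0.46205777 0.22796903 0.10139749] ((0.4332831799983978, 0.21242433786392212), (0.013624665327370167, 0.05825208127498627), 69.7902603149414)
1339 [0.39178506 0.1924109  0.0701652 ] [0.47292238 0.23279469 0.10139749] ((0.4333791136741638, 0.21272911131381989), (0.013849033042788506, 0.08398399502038956), 68.91142272949219)
(294, 200) [0.4256 0.2083 0.0996]
(308, 200) [0.4299 0.2196 0.0997]
(294, 155) [0.3901 0.2221 0.0642]
(308, 155) [0.396  0.2359 0.0288]
(294, 243) [0.4889 0.1845 0.0006]
(309, 243) [ 0.4959  0.2012 -0.0011]
(280, 200) [0.426  0.1937 0.0635]
triv [0.50359346 0.29809502 0.11706794] ((0.45623722672462463, 0.2737538516521454), (0.0160690825432539, 0.10248219966888428), 69.68492889404297)
```

```bash
python3 plan.py 0.433 0.2125 0.14 69.6 8
```

```text
t 14.40 pos [0.4412 0.1969 0.2406] yaw 68.77 q6 0.77 F [-0.69  0.19 -0.51] g 0.0383 tilt 4.3534
tz [-0.076  0.002 -0.997] D [-0.0082  0.0156 -0.1006] dyaw 0.83
[[0.0018, -0.0008, 0.0126, -0.1], [0.0018, -0.0008, 0.0126, -0.1], [0.0018, -0.0008, 0.0126, -0.1], [0.0018, -0.0007, 0.0126, -0.1], [0.0018, -0.0007, 0.0126, -0.1], [0.0018, -0.0007, 0.0126, -0.1], [0.0018, -0.0007, 0.0126, -0.1], [0.0018, -0.0007, 0.0126, -0.1]]
```

Request:
send_rows --increments '[[[0.0025,-0.001,0.008,-0.2],[0.0025,-0.001,0.012,-0.2],[0.0025,-0.001,0.014,-0.2],[0.0025,-0.001,0.014,-0.2],[0.002,-0.001,0.014,0.0],[0.002,-0.0005,0.014,0.0],[0.001,-0.0005,0.012,0.0],[0.001,0.0,0.008,0.0]]]'

```text
clock: 15.2
eef_pos: [0.4357, 0.2113, 0.1361]
tool_rot: [0.824, 0.565, -0.032, -0.022]
ft_force: [-0.6, -0.4, -0.5]
grip_width: 0.0383
```

```bash
python3 plan.py 0.433 0.2125 0.085 69.6 8;python3 -c "
from h import *
d=shot('wrist','w12')"
```

```text
t 15.20 pos [0.4357 0.2113 0.1361] yaw 68.89 q6 0.80 F [-0.56 -0.39 -0.48] g 0.0383 tilt 4.4194
tz [-0.077 -0.    -0.997] D [-0.0027  0.0012 -0.0511] dyaw 0.71
[[0.0002, 0.0001, 0.0064, -0.09], [0.0002, 0.0001, 0.0064, -0.09], [0.0002, 0.0001, 0.0064, -0.09], [0.0002, 0.0001, 0.0064, -0.09], [0.0002, 0.0001, 0.0064, -0.09], [0.0002, 0.0001, 0.0064, -0.09], [0.0002, 0.0001, 0.0064, -0.09], [0.0002, 0.0001, 0.0064, -0.09]]
```

View pics/w12.png

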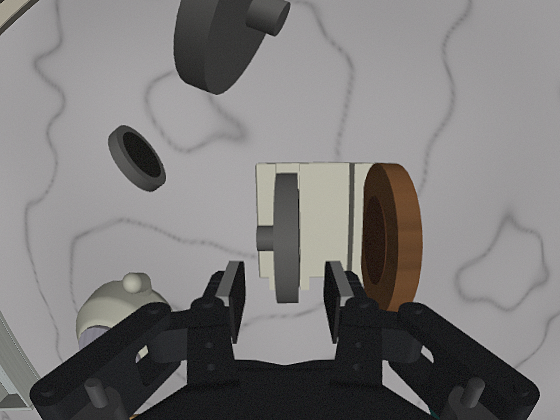

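Request:
send_rows --increments '[[[0.0003,0.0,0.008,-0.2],[0.0003,0.0,0.009,-0.2],[0.0003,0.0,0.009,-0.2],[0.0003,0.0,0.008,0.0],[0.0,0.0,0.007,0.0],[0.0,0.0,0.004,0.0],[0.0,0.0,0.002,0.0],[0.0,0.0,0.0,0.0]]]'

```text
clock: 16.05
eef_pos: [0.4324, 0.2118, 0.0841]
tool_rot: [0.822, 0.569, -0.032, -0.022]
ft_force: [-0.2, 0.9, 0.8]
grip_width: 0.0382
```

```bash
python3 plan.py 0.433 0.2125 0.085 69.6 8;python3 -c "
from h import *
d=shot('wrist','w13')"
```

```text
t 16.05 pos [0.4324 0.2118 0.0841] yaw 69.44 q6 0.79 F [-0.16  0.85  0.75] g 0.0382 tilt 4.4905
tz [-0.078 -0.001 -0.997] D [0.0006 0.0007 0.0009] dyaw 0.16
[[0.0001, 0.0, -0.0001, -0.02], [0.0001, 0.0, -0.0001, -0.02], [0.0001, 0.0, -0.0001, -0.02], [0.0001, 0.0, -0.0001, -0.02], [0.0001, 0.0, -0.0001, -0.02], [0.0001, 0.0, -0.0001, -0.02], [0.0001, 0.0, -0.0001, -0.02], [0.0001, 0.0, -0.0001, -0.02]]
```

View pics/w13.png

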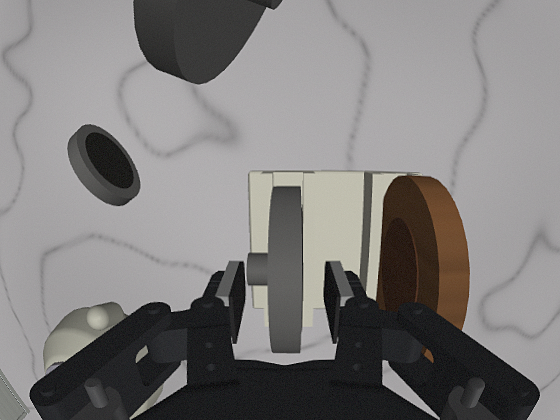

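Request:
send_rows --increments '[[[0.0,0.0,0.0,0.0],[0.0,0.0,0.0,0.0],[0.0,0.0,0.0,0.0],[0.0,0.0,0.0,0.0],[0.0,0.0,0.0,0.0],[0.0,0.0,0.0,0.0],[0.0,0.0,0.0,0.0],[0.0,0.0,0.0,0.0]]]' --hand 1

```text
clock: 16.9
eef_pos: [0.4332, 0.2123, 0.0852]
tool_rot: [0.822, 0.569, -0.031, -0.022]
ft_force: [-0.1, 0.5, -1.4]
grip_width: 0.0129
```

```bash
python3 plan.py 0.433 0.2125 0.19 69.6 8
```

```text
t 16.90 pos [0.4332 0.2123 0.0852] yaw 69.44 q6 0.79 F [-0.08  0.47 -1.45] g 0.0129 tilt 4.3656
tz [-0.076  0.    -0.997] D [-0.0002  0.0002  0.1048] dyaw 0.16
[[-0.0003, -0.001, -0.0131, -0.02], [-0.0003, -0.001, -0.0131, -0.02], [-0.0003, -0.001, -0.0131, -0.02], [-0.0003, -0.001, -0.0131, -0.02], [-0.0003, -0.001, -0.0131, -0.02], [-0.0003, -0.001, -0.0131, -0.02], [-0.0003, -0.001, -0.0131, -0.02], [-0.0003, -0.001, -0.0131, -0.02]]
```

Request:
send_rows --increments '[[[0.0,-0.0005,-0.006,0.0],[0.0,-0.001,-0.012,0.0],[-0.0003,-0.0015,-0.02,0.0],[-0.0003,-0.002,-0.025,0.0],[-0.0003,-0.002,-0.025,0.0],[-0.0003,-0.002,-0.025,0.0],[-0.0003,-0.0015,-0.02,0.0],[0.0,-0.001,-0.01,0.0]]]'

```text
clock: 17.7
eef_pos: [0.4317, 0.2143, 0.2387]
tool_rot: [0.822, 0.569, -0.032, -0.021]
ft_force: [0.2, 0.4, -0.4]
grip_width: 0.013
```

```bash
python3 plan.py 0.65 0.125 0.235 1.2 32;python3 -c "
from h import *
d=shot('wrist','w14')"
```

```text
t 17.70 pos [0.4317 0.2143 0.2387] yaw 69.44 q6 0.80 F [ 0.25  0.41 -0.42] g 0.0130 tilt 4.3816
tz [-0.076 -0.001 -0.997] D [ 0.2183 -0.0893 -0.0037] dyaw -68.24
[[-0.0002, 0.0074, -0.0004, 2.13], [0.0001, 0.0074, -0.0004, 2.13], [0.0003, 0.0074, -0.0004, 2.13], [0.0006, 0.0073, -0.0004, 2.13], [0.0009, 0.0073, -0.0004, 2.13], [0.0012, 0.0073, -0.0004, 2.13], [0.0014, 0.0072, -0.0004, 2.13], [0.0017, 0.0072, -0.0004, 2.13], [0.002, 0.0071, -0.0004, 2.13], [0.0022, 0.007, -0.0004, 2.13], [0.0025, 0.0069, -0.0004, 2.13], [0.0027, 0.0068, -0.0004, 2.13], [0.003, 0.0067, -0.0004, 2.13], [0.0032, 0.0066, -0.0004, 2.13], [0.0035, 0.0065, -0.0004, 2.13], [0.0037, 0.0064, -0.0004, 2.13], [0.0039, 0.0062, -0.0004, 2.13], [0.0042, 0.0061, -0.0004, 2.13], [0.0044, 0.0059, -0.0004, 2.13], [0.0046, 0.0057, -0.0004, 2.13], [0.0048, 0.0056, -0.0004, 2.13], [0.005, 0.0054, -0.0004, 2.13], [0.0052, 0.0052, -0.0004, 2.13], [0.0054, 0.005, -0.0004, 2.13], [0.0056, 0.0048, -0.0004, 2.13], [0.0058, 0.0046, -0.0004, 2.13], [0.0059, 0.0043, -0.0004, 2.13], [0.0061, 0.0041, -0.0004, 2.13], [0.0062, 0.0039, -0.0004, 2.13], [0.0064, 0.0037, -0.0004, 2.13], [0.0065, 0.0034, -0.0004, 2.13], [0.0066, 0.0032, -0.0004, 2.13]]
```

View pics/w14.png

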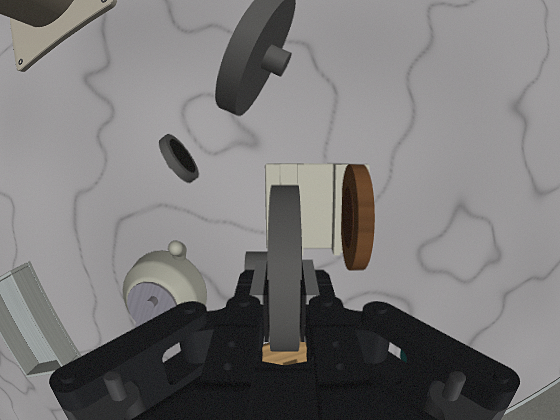

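Request:
send_rows --increments '[[[0.0,0.0074,-0.0005,2.1],[0.0,0.0074,-0.0005,2.1],[0.0003,0.0074,-0.0005,2.1],[0.0006,0.0073,-0.0005,2.1],[0.0009,0.0073,-0.0005,2.1],[0.0012,0.0073,-0.0005,2.1],[0.0014,0.0072,-0.0005,2.1],[0.0017,0.0072,-0.0005,2.1]]]'

```text
clock: 18.55
eef_pos: [0.4897, 0.1888, 0.2353]
tool_rot: [0.901, 0.431, -0.038, -0.016]
ft_force: [0.4, 0.9, -0.3]
grip_width: 0.0129
```

```bash
python3 plan.py 0.65 0.125 0.235 1.2 24
```

```text
t 18.55 pos [0.4897 0.1888 0.2353] yaw 51.22 q6 1.03 F [ 0.42  0.93 -0.34] g 0.0129 tilt 4.6837
tz [-0.082 -0.003 -0.997] D [ 0.1603 -0.0638 -0.0003] dyaw -50.02
[[0.0021, 0.0069, -0.0005, 2.08], [0.0024, 0.0068, -0.0005, 2.08], [0.0026, 0.0067, -0.0005, 2.08], [0.0028, 0.0066, -0.0005, 2.08], [0.0031, 0.0065, -0.0005, 2.08], [0.0033, 0.0064, -0.0005, 2.08], [0.0035, 0.0062, -0.0005, 2.08], [0.0038, 0.0061, -0.0005, 2.08], [0.004, 0.006, -0.0005, 2.08], [0.0042, 0.0058, -0.0005, 2.08], [0.0044, 0.0057, -0.0005, 2.08], [0.0046, 0.0055, -0.0005, 2.08], [0.0048, 0.0053, -0.0005, 2.08], [0.005, 0.0051, -0.0005, 2.08], [0.0052, 0.005, -0.0005, 2.08], [0.0054, 0.0048, -0.0005, 2.08], [0.0055, 0.0046, -0.0005, 2.08], [0.0057, 0.0044, -0.0005, 2.08], [0.0058, 0.0042, -0.0005, 2.08], [0.006, 0.0039, -0.0005, 2.08], [0.0061, 0.0037, -0.0005, 2.08], [0.0063, 0.0035, -0.0005, 2.08], [0.0064, 0.0033, -0.0005, 2.08], [0.0065, 0.003, -0.0005, 2.08]]
```

Request:
send_rows --increments '[[[0.0021,0.007,-0.0008,2.1],[0.0024,0.007,-0.0008,2.1],[0.0026,0.0068,-0.0008,2.1],[0.0028,0.0067,-0.0008,2.1],[0.003,0.0066,-0.0008,2.1],[0.0033,0.0065,-0.0008,2.1],[0.0035,0.0063,-0.0008,2.1],[0.0038,0.0062,-0.0008,2.1]]]'

```text
clock: 19.35
eef_pos: [0.5489, 0.1635, 0.2366]
tool_rot: [0.959, 0.282, -0.04, -0.01]
ft_force: [-0.0, 0.1, -1.6]
grip_width: 0.0131
```

Request:
send_rows --increments '[[[0.004,0.006,-0.0008,2.1],[0.0042,0.0059,-0.0008,2.1],[0.0044,0.0057,-0.0008,2.1],[0.0046,0.0055,-0.0008,2.1],[0.0048,0.0053,-0.0008,2.1],[0.005,0.005,-0.0008,2.1],[0.0052,0.005,-0.0008,2.1],[0.0054,0.0048,-0.0008,2.1]]]'

```text
clock: 20.15
eef_pos: [0.6066, 0.1371, 0.2375]
tool_rot: [0.991, 0.125, -0.042, -0.003]
ft_force: [1.1, -0.1, -0.9]
grip_width: 0.0124
```

```bash
python3 plan.py 0.65 0.125 0.235 1.2 8
```

```text
t 20.15 pos [0.6066 0.1371 0.2375] yaw 14.45 q6 1.53 F [ 1.15 -0.06 -0.94] g 0.0124 tilt 4.7923
tz [-0.083 -0.004 -0.997] D [ 0.0434 -0.0121 -0.0025] dyaw -13.25
[[0.0049, 0.0028, -0.0001, 1.66], [0.005, 0.0027, -0.0001, 1.66], [0.005, 0.0025, -0.0001, 1.66], [0.0051, 0.0024, -0.0001, 1.66], [0.0052, 0.0022, -0.0001, 1.66], [0.0052, 0.0021, -0.0001, 1.66], [0.0053, 0.0019, -0.0001, 1.66], [0.0054, 0.0018, -0.0001, 1.66]]
```

Request:
send_rows --increments '[[[0.005,0.003,-0.0005,1.7],[0.005,0.003,-0.0005,1.7],[0.005,0.0028,-0.0005,1.7],[0.005,0.0028,-0.0005,1.7],[0.005,0.0026,-0.0005,1.7],[0.005,0.0026,-0.0005,1.6],[0.004,0.002,0.0,1.2],[0.003,0.002,0.0,0.6]]]'

```text
clock: 20.95
eef_pos: [0.6502, 0.1204, 0.2363]
tool_rot: [0.999, 0.012, -0.042, 0.001]
ft_force: [0.4, 0.3, -1.1]
grip_width: 0.013
```

```bash
cat > lid.py <<'E'
from plan import *
Mg=R.from_quat([0.822,0.569,-0.031,-0.022]).as_matrix()
rel=Mg.T@(np.array([.4335,.2125,.056])-np.array([.4332,.2123,.0852]))
o,psi,M=state();print('rel',rel.round(4),'lid now',(o['eef_pos']+M@rel).round(4),'axis',M[:,0].round(3))
t=np.array([float(v) for v in sys.argv[1:4]])-M@rel
print('tcp target',t.round(4));plan(t,1.2,8)
E
python3 lid.py 0.650 0.112 0.175;python3 -c "
from h import *
d=shot('wrist','w15');d=shot('scene','s15');cv2.imwrite('pics/s15c.png',cv2.resize(d['image'][130:320,240:440,::-1],(630,600),interpolation=cv2.INTER_CUBIC))"
```

```text
rel [0.001  0.0023 0.0291] lid now [0.6489 0.118  0.2073] axis [ 0.996  0.024 -0.084]
tcp target [0.6513 0.1144 0.2041]
t 20.95 pos [0.6502 0.1204 0.2363] yaw 1.36 q6 1.72 F [ 0.44  0.33 -1.11] g 0.0130 tilt 4.8324
tz [-0.084 -0.004 -0.996] D [ 0.0011 -0.006  -0.0323] dyaw -0.16
[[0.0005, 0.0008, 0.004, 0.02], [0.0005, 0.0008, 0.004, 0.02], [0.0005, 0.0008, 0.004, 0.02], [0.0005, 0.0008, 0.004, 0.02], [0.0005, 0.0008, 0.004, 0.02], [0.0005, 0.0008, 0.004, 0.02], [0.0005, 0.0008, 0.004, 0.02], [0.0005, 0.0008, 0.004, 0.02]]
```

View pics/w15.png

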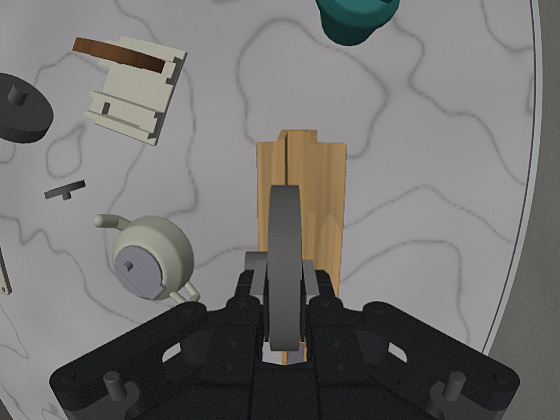

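View pics/s15c.png

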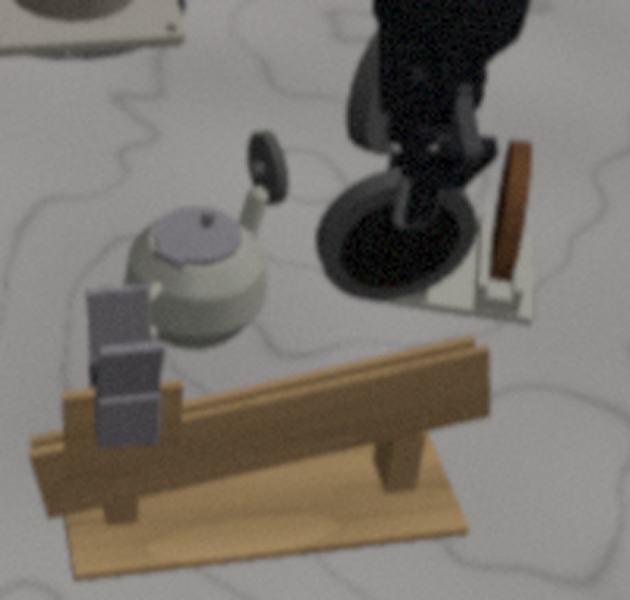

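```bash
python3 - <<'E'
from h import *
d=load('w15');W=fpts(d);P=W.reshape(-1,3)
for y in [.14,.16,.175]:
    s=P[(abs(P[:,1]-y)<.005)&(P[:,0]>.58)&(P[:,0]<.72)]
    for lo,hi in [(.004,.015),(.07,.095),(.095,.118),(.118,.14)]:
        k=s[(s[:,2]>lo)&(s[:,2]<hi)]
        if len(k): print(y,lo,len(k),k[:,0].min().round(4),k[:,0].max().round(4))
# lid
m=P[(P[:,2]>.225)&(P[:,2]<.27)]
v,u=np.mgrid[:420,:560]
m=((u>265)&(u<305)&(v>185)&(v<260)).ravel()&(P[:,2]>.19)
print(P[m].min(0),P[m].max(0))
E
```

```text
0.14 0.004 428 0.5991 0.6984
0.14 0.07 148 0.6386 0.6577
0.14 0.095 12 0.6321 0.6612
0.14 0.118 78 0.6587 0.6638
0.16 0.004 440 0.599 0.6981
0.16 0.07 257 0.6381 0.6579
0.16 0.095 107 0.632 0.6385
0.16 0.118 88 0.6583 0.6636
0.175 0.004 234 0.5979 0.6978
0.175 0.07 265 0.6379 0.6573
0.175 0.095 104 0.6319 0.6383
0.175 0.118 93 0.6582 0.6634
[0.63741015 0.12480466 0.20442514] [0.65812912 0.16241505 0.24736732]
```

Request:
send_rows --increments '[[[0.0006,0.001,0.005,0.0],[0.0006,0.001,0.006,0.0],[0.0006,0.001,0.006,0.0],[0.0006,0.001,0.006,0.0],[0.0006,0.001,0.005,0.0],[0.0006,0.0005,0.004,0.0],[0.0,0.0,0.002,0.0],[0.0,0.0,0.0,0.0]]]'

```text
clock: 21.85
eef_pos: [0.6498, 0.1143, 0.1982]
tool_rot: [0.999, 0.012, -0.043, 0.001]
ft_force: [-0.1, -0.3, -1.7]
grip_width: 0.0129
```

```bash
python3 lid.py 0.650 0.112 0.14
```

```text
rel [0.001  0.0023 0.0291] lid now [0.6484 0.112  0.1691] axis [ 0.996  0.025 -0.087]
tcp target [0.6514 0.1144 0.1691]
t 21.85 pos [0.6498 0.1143 0.1982] yaw 1.43 q6 1.71 F [-0.15 -0.27 -1.72] g 0.0129 tilt 4.9754
tz [-0.087 -0.004 -0.996] D [ 0.0016  0.     -0.0291] dyaw -0.23
[[0.0005, -0.0, 0.0036, 0.03], [0.0005, -0.0, 0.0036, 0.03], [0.0005, -0.0, 0.0036, 0.03], [0.0005, -0.0, 0.0036, 0.03], [0.0005, -0.0, 0.0036, 0.03], [0.0005, -0.0, 0.0036, 0.03], [0.0005, -0.0, 0.0036, 0.03], [0.0005, -0.0, 0.0036, 0.03]]
```

Request:
send_rows --increments '[[[0.0012,0.0,0.003,0.1],[0.0012,0.0,0.004,0.1],[0.001,0.0,0.005,0.0],[0.001,0.0,0.004,0.0],[0.0008,0.0,0.003,0.0],[0.0005,0.0,0.002,0.0],[0.0,0.0,0.0,0.0],[0.0,0.0,0.0,0.0]]]'

```text
clock: 22.65
eef_pos: [0.6543, 0.1146, 0.1751]
tool_rot: [0.999, 0.011, -0.043, 0.001]
ft_force: [0.0, -0.4, -1.0]
grip_width: 0.0129
```

```bash
python3 lid.py 0.651 0.112 0.12;python3 -c "
from h import *
d=shot('wrist','w16');d=shot('scene','s16');cv2.imwrite('pics/s16c.png',cv2.resize(d['image'][130:320,240:440,::-1],(630,600),interpolation=cv2.INTER_CUBIC))"
```

```text
rel [0.001  0.0023 0.0291] lid now [0.6529 0.1123 0.146 ] axis [ 0.996  0.021 -0.086]
tcp target [0.6524 0.1144 0.1491]
t 22.65 pos [0.6543 0.1146 0.1751] yaw 1.22 q6 1.72 F [ 0.04 -0.44 -0.99] g 0.0129 tilt 4.9339
tz [-0.086 -0.004 -0.996] D [-0.0019 -0.0003 -0.026 ] dyaw -0.02
[[0.0, 0.0, 0.0033, 0.0], [0.0, 0.0, 0.0033, 0.0], [0.0, 0.0, 0.0033, 0.0], [0.0, 0.0, 0.0033, 0.0], [0.0, 0.0, 0.0033, 0.0], [0.0, 0.0, 0.0033, 0.0], [0.0, 0.0, 0.0033, 0.0], [0.0, 0.0, 0.0033, 0.0]]
```

View pics/s16c.png

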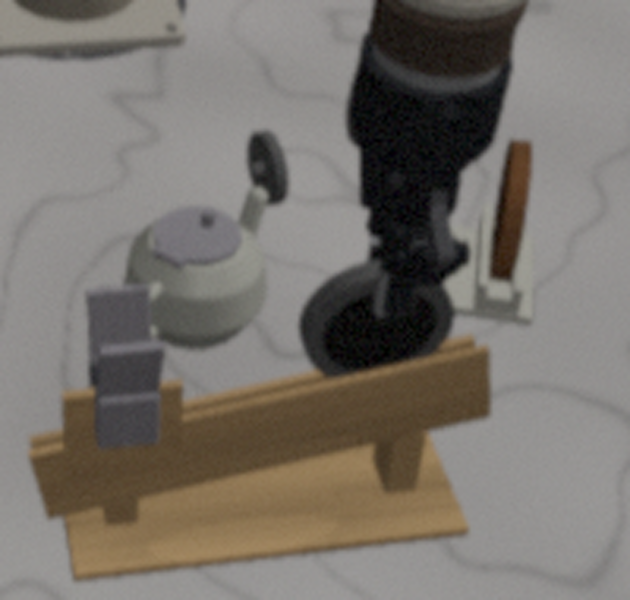

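View pics/w16.png

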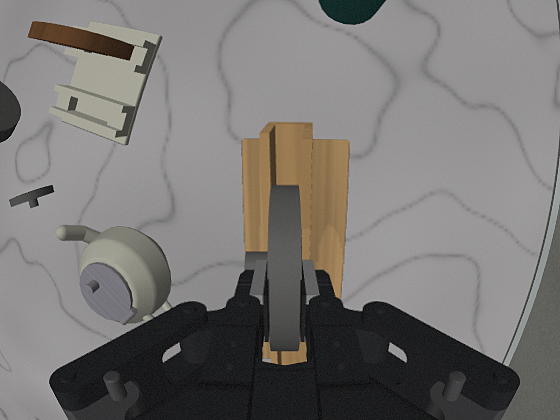

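Request:
send_rows --increments '[[[0.0,0.0,0.003,0.0],[0.0,0.0,0.004,0.0],[0.0,0.0,0.004,0.0],[0.0,0.0,0.004,0.0],[0.0,0.0,0.004,0.0],[0.0,0.0,0.003,0.0],[0.0,0.0,0.001,0.0],[0.0,0.0,0.0,0.0]]]'

```text
clock: 23.55
eef_pos: [0.6524, 0.1145, 0.1504]
tool_rot: [0.999, 0.011, -0.043, 0.001]
ft_force: [0.1, -0.0, -1.2]
grip_width: 0.0131
```

```bash
python3 lid.py 0.651 0.112 0.115;python3 -c "
from h import *
d=shot('scene','s17');cv2.imwrite('pics/s17c.png',cv2.resize(d['image'][130:320,240:440,::-1],(630,600),interpolation=cv2.INTER_CUBIC))"
```

```text
rel [0.001  0.0023 0.0291] lid now [0.651  0.1122 0.1214] axis [ 0.996  0.021 -0.085]
tcp target [0.6524 0.1144 0.1441]
t 23.55 pos [0.6524 0.1145 0.1504] yaw 1.22 q6 1.72 F [ 0.11 -0.02 -1.24] g 0.0131 tilt 4.8790
tz [-0.085 -0.004 -0.996] D [-0.     -0.0002 -0.0064] dyaw -0.02
[[0.0001, 0.0, 0.0008, 0.0], [0.0001, 0.0, 0.0008, 0.0], [0.0001, 0.0, 0.0008, 0.0], [0.0001, 0.0, 0.0008, 0.0], [0.0001, 0.0, 0.0008, 0.0], [0.0001, 0.0, 0.0008, 0.0], [0.0001, 0.0, 0.0008, 0.0], [0.0001, 0.0, 0.0008, 0.0]]
```

View pics/s17c.png

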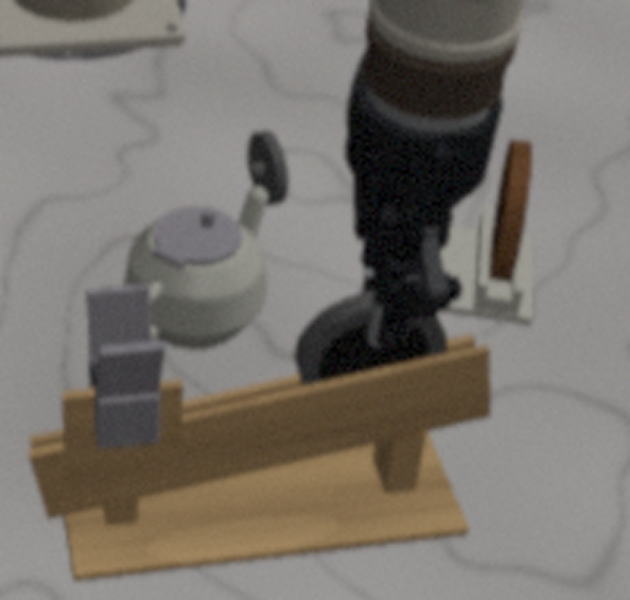

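Request:
send_rows --increments '[[[0.0,0.0,0.0015,0.0],[0.0,0.0,0.0015,0.0],[0.0,0.0,0.0015,0.0],[0.0,0.0,0.001,0.0],[0.0,0.0,0.0,0.0],[0.0,0.0,0.0,0.0],[0.0,0.0,0.0,0.0],[0.0,0.0,0.0,0.0]]]'

```text
clock: 24.4
eef_pos: [0.6523, 0.1146, 0.1452]
tool_rot: [0.999, 0.011, -0.042, 0.001]
ft_force: [0.2, 0.1, -1.2]
grip_width: 0.0129
```

```bash
python3 lid.py 0.651 0.112 0.115
```

```text
rel [0.001  0.0023 0.0291] lid now [0.651  0.1122 0.1162] axis [ 0.996  0.021 -0.084]
tcp target [0.6523 0.1144 0.1441]
t 24.40 pos [0.6523 0.1146 0.1452] yaw 1.22 q6 1.72 F [ 0.16  0.1  -1.21] g 0.0129 tilt 4.8066
tz [-0.084 -0.003 -0.996] D [ 0.     -0.0002 -0.0012] dyaw -0.02
[[0.0, 0.0, 0.0001, 0.0], [0.0, 0.0, 0.0001, 0.0], [0.0, 0.0, 0.0001, 0.0], [0.0, 0.0, 0.0001, 0.0], [0.0, 0.0, 0.0001, 0.0], [0.0, 0.0, 0.0001, 0.0], [0.0, 0.0, 0.0001, 0.0], [0.0, 0.0, 0.0001, 0.0]]
```

Release.

Request:
send_rows --increments '[[[0.0,0.0,0.0,0.0],[0.0,0.0,0.0,0.0],[0.0,0.0,0.0,0.0],[0.0,0.0,0.0,0.0],[0.0,0.0,0.0,0.0],[0.0,0.0,0.0,0.0],[0.0,0.0,0.0,0.0],[0.0,0.0,0.0,0.0]]]' --hand -0.2

```text
clock: 25.2
eef_pos: [0.6525, 0.1146, 0.1461]
tool_rot: [0.999, 0.011, -0.041, 0.001]
ft_force: [-0.9, 0.4, -0.1]
grip_width: 0.0511
```

```bash
python3 lid.py 0.651 0.112 0.115;python3 -c "
from h import *
d=shot('wrist','w18');d=shot('scene','s18');cv2.imwrite('pics/s18c.png',cv2.resize(d['image'][130:320,240:440,::-1],(630,600),interpolation=cv2.INTER_CUBIC))"
```

```text
rel [0.001  0.0023 0.0291] lid now [0.6512 0.1123 0.117 ] axis [ 0.996  0.021 -0.083]
tcp target [0.6523 0.1144 0.1441]
t 25.20 pos [0.6525 0.1146 0.1461] yaw 1.22 q6 1.72 F [-0.93  0.4  -0.12] g 0.0511 tilt 4.7513
tz [-0.083 -0.003 -0.997] D [-0.0002 -0.0003 -0.002 ] dyaw -0.02
[[-0.0, 0.0, 0.0002, 0.0], [-0.0, 0.0, 0.0002, 0.0], [-0.0, 0.0, 0.0002, 0.0], [-0.0, 0.0, 0.0002, 0.0], [-0.0, 0.0, 0.0002, 0.0], [-0.0, 0.0, 0.0002, 0.0], [-0.0, 0.0, 0.0002, 0.0], [-0.0, 0.0, 0.0002, 0.0]]
```

View pics/s18c.png

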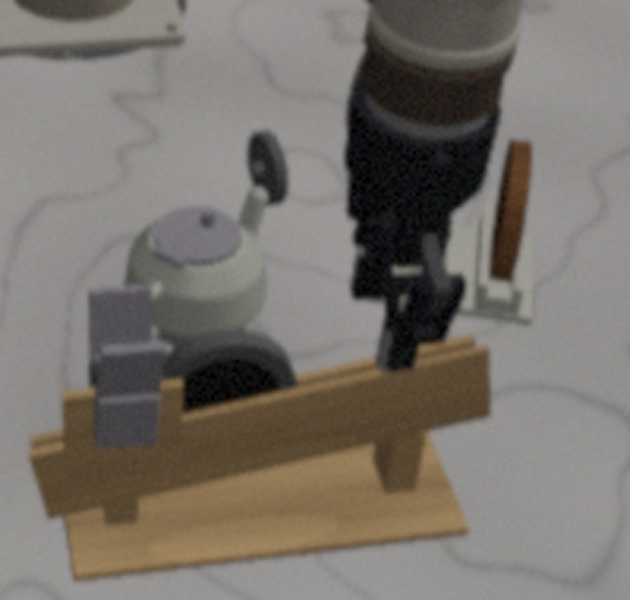

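View pics/w18.png

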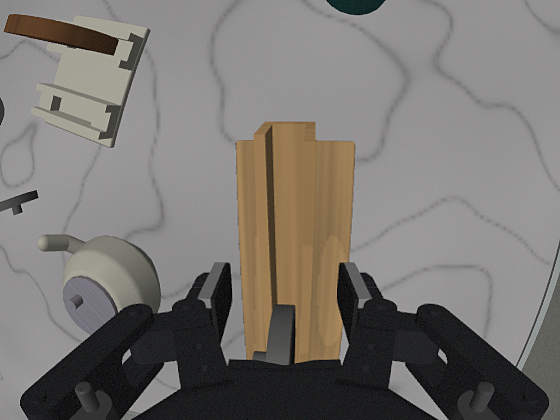

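Request:
send_rows --increments '[[[0.0,-0.001,-0.005,0.0],[-0.001,-0.002,-0.01,0.0],[-0.002,-0.003,-0.02,0.0],[-0.003,-0.003,-0.025,0.0],[-0.003,-0.003,-0.025,0.0],[-0.003,-0.003,-0.025,0.0],[-0.003,-0.003,-0.02,0.0],[-0.001,-0.001,-0.01,0.0]]]'

```text
clock: 26.1
eef_pos: [0.6463, 0.1351, 0.2956]
tool_rot: [0.999, 0.011, -0.042, 0.001]
ft_force: [0.2, 0.9, -0.2]
grip_width: 0.0515
```

```bash
python3 - <<'E'
from h import *
d=shot('wrist','w19');d=shot('scene','s19');cv2.imwrite('pics/s19c.png',cv2.resize(d['image'][130:320,240:440,::-1],(630,600),interpolation=cv2.INTER_CUBIC))
W=pts(d);P=W.reshape(-1,3);P=P[~np.isnan(P[:,0])]
C=P[(abs(P[:,0]-.665)<.04)&(abs(P[:,1]+.04)<.03)&(P[:,2]>.135)&(P[:,2]<.2)]
print('clip tails',np.percentile(C,[0,1,99,100],axis=0).round(4))
L=P[(abs(P[:,0]-.65)<.025)&(P[:,1]>-.015)&(P[:,1]<.09)&(P[:,2]>.112)]
print('lid',len(L),L.min(0),L.max(0),bot.get_obs()['eef_pos'])
E
```

```text
clip tails [[ 0.6358 -0.0596  0.1351]
 [ 0.6395 -0.0579  0.1359]
 [ 0.6927 -0.0217  0.1798]
 [ 0.694  -0.0206  0.1809]]
lid 596 [ 0.63897724 -0.01456829  0.11216269] [0.66844897 0.08417415 0.14336274] [0.6468128  0.13511196 0.29566319]
```

View pics/s19c.png

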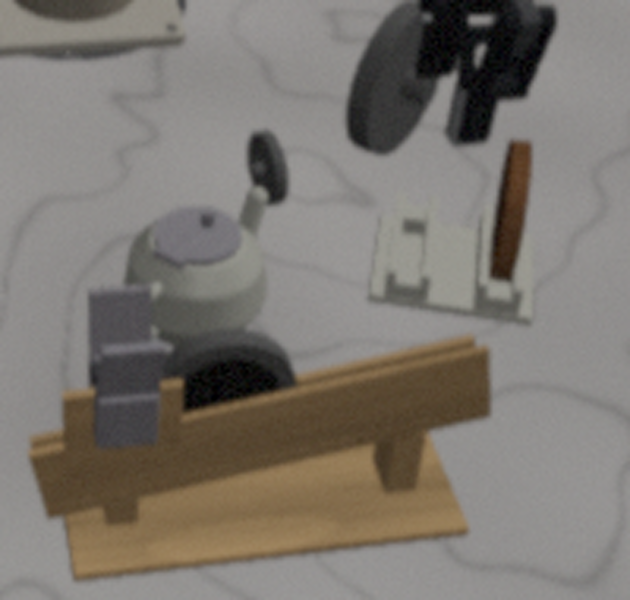

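View pics/w19.png

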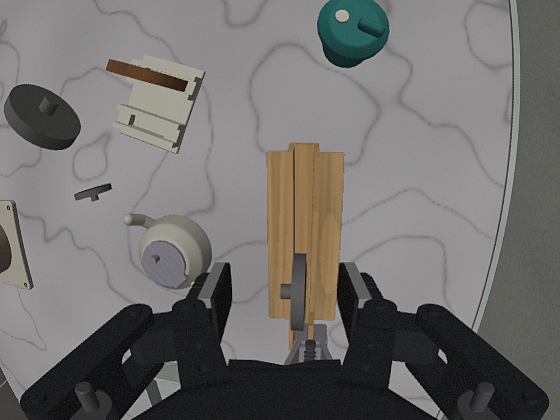

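```bash
python3 - <<'E'
from h import *
d=load('w19')
W=fpts(d);v,u=np.mgrid[:420,:560]
m=(u>285)&(u<312)&(v>245)&(v<335)&(W[...,2]>.11)
g=d['image'].astype(int).ptp(-1) if hasattr(np.ndarray,'ptp') else np.ptp(d['image'].astype(int),axis=-1)
L=W[m&(g<15)];print(len(L),L.min(0),L.max(0)); T=L[L[:,2]>L[:,2].max()-.003];print('top',T.mean(0),cv2.minAreaRect(L[L[:,2]>.12][:,:2].astype(np.float32)))
for n in ['s18','s19']:
    e=load(n)
a=load('s18')['image'][235:275,290:345].astype(int);b=load('s19')['image'][235:275,290:345].astype(int);print('diff',abs(a-b).mean())
E
```

```text
Traceback (most recent call last):
AttributeError: `ptp` was removed from the ndarray class in NumPy 2.0. Use np.ptp(arr, ...) instead.
```

```bash
python3 - <<'E'
from h import *
d=load('w19')
W=fpts(d);v,u=np.mgrid[:420,:560]
g=np.ptp(d['image'].astype(int),axis=-1)
L=W[(u>285)&(u<312)&(v>245)&(v<335)&(W[...,2]>.11)&(g<15)];print(len(L),L.min(0),L.max(0)); T=L[L[:,2]>L[:,2].max()-.003];print('top',T.mean(0),cv2.minAreaRect(L[L[:,2]>.12][:,:2].astype(np.float32)))
a=load('s18')['image'][235:275,290:345].astype(int);b=load('s19')['image'][235:275,290:345].astype(int);print('diff',abs(a-b).mean())
E
```

```text
955 [ 0.64075381 -0.0227487   0.1100118 ] [0.66104684 0.06600455 0.14221615]
top [0.6487721  0.02436572 0.14028925] ((0.6489669680595398, 0.024268710985779762), (0.014349383302032948, 0.07670944929122925), 1.696243166923523)
diff 2.998030303030303
```

Request:
send_rows --increments '[[[0.0,0.0,0.0,0.0],[0.0,0.0,0.0,0.0],[0.0,0.0,0.0,0.0],[0.0,0.0,0.0,0.0],[0.0,0.0,0.0,0.0],[0.0,0.0,0.0,0.0],[0.0,0.0,0.0,0.0],[0.0,0.0,0.0,0.0]]]'

```text
clock: 27.0
eef_pos: [0.6456, 0.1345, 0.2917]
tool_rot: [0.999, 0.01, -0.045, 0.002]
ft_force: [0.1, -0.3, 1.1]
grip_width: 0.051
```

```bash
python3 - <<'E'
from h import *
b=shot('scene','s20')['image'].astype(int)
for n in ['s19','s18']: print(abs(load(n)['image'].astype(int)-b)[235:275,260:345].mean())
d=load('s20');W=pts(d)
v,u=np.mgrid[:420,:560]
P=W.reshape(-1,3);P=P[~np.isnan(P[:,0])]
L=P[(abs(P[:,0]-.65)<.012)&(P[:,1]>-.015)&(P[:,1]<.09)&(P[:,2]>.12)];print(len(L),L.min(0),L.max(0))
T=L[L[:,2]>.136];print(T.mean(0))
E
```

```text
2.5848039215686276
2.7655882352941177
453 [ 0.63992537 -0.01431692  0.12000901] [0.66195335 0.0895473  0.5246224 ]
[0.64907435 0.02199103 0.14182618]
```

```bash
python3 -c "
from h import *
print(order.job_done())"
```

```text
the job is handed in; nothing more can be done
None
```

I squeezed the clip off the tray and clipped it onto the chute's tab. Then I took the middle-sized grey lid out of the rack and fed it into the high half of the lane, knob over the low wall. It rolled down to the clip, and I handed the job in at about 27 s of the 61 s allowed. No verdict came back.

What the last pictures showed:
- **Clip:** it sits within about 2 mm of the tab's middle along the edge and about 1 mm across. Its throat is about 3 mm above the tab's top, and it is upright as far as the picture shows.
- **Lid:** its centre is about 23 mm downhill of the chute's middle and central in the lane within about 2 mm. It stands upright, knob on the robot's side.
- **Touching the clip:** the lid's lower edge is at the clip's uphill edge (y about -0.021 to -0.023 for both). I judged contact from this position; I had no force reading for it.
- **At rest:** three pictures over 1.8 s differed only by image noise.
- **Robot and bystanders:** the gripper was raised well clear before hand-in. The teapot, trivet, and sippy cup looked unmoved in the later pictures. I did not look at the spoon again at the end, but nothing went near it.

One thing was off: the tool drifted up to 5 degrees from vertical over the run, which the row moves cannot correct. I allowed for it when lining up the clip and the lid, and neither looks tilted in the last pictures.

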